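Clamp the pump head to torque and pull its rotor

ROBOT

A 6-joint arm with a two-finger parallel gripper is mounted at the origin on the work surface. World frame = base frame: x ahead of the robot, y to its left, z up, the work surface at z = 0. Lengths are in m, angles in rad, forces in N, time in s.
With the tool pointing down it reaches from about 0.35 to 0.875 m from the base axis. Payload 4.2 kg.
Tool frame: the origin (TCP) lies between the finger pads; the fingertips stand bot.finger_overhang ahead of it and the grasp point (between the pads) is the TCP (bot.finger_overhang is the distance from the TCP to the fingertips, in m); z points along the fingers, y is the direction in which the jaws open and shut (so a half turn about z gives the same grasp; the last joint's range is limited). The gripper opens to 87 mm and grips with 3 to 60 N. Pads are 19 mm wide; open, the fingers measure 117 mm over their backs; the gripper's body (75 mm by 190 mm) begins 51 mm behind the grasp point.
Start: joints at [-1.049, 0.385, 0.008, 0, -1.194, -0.259], TCP at [0.162, -0.604, 0.242] pointing down, gripper open.
Joint ranges: [-3.14, 3.14], [-1.21, 2.06], [-1.07, 1.41], [-3.16, 2.05], [-2.99, -0.16], [-3.1, 3.1]. Speed limits (rad/s): [2.79, 2.79, 3.14, 3.14, 3.14, 3.14].

INTERFACE

Orientations are given as a unit quaternion [x, y, z, w].
In Python, from rig import bot gives the robot as it stands.
- The arm moves only by the tool move_arm, never from a script. Its argument "series" is one flat list of numbers, 5 for each row, row after row: the closure, from 0 (fully open) to 1 (shut), then the shift along the tool's x, y, z each as a share of 0.2 m, from -1 to 1, then the turn about the tool's z as a share of 90 degrees, from -1 to 1. A call has 1 to 12 rows; each row shifts and turns the commanded pose from where the row before left it, along the tool's axes as they then stand; what a row does not reach is not made up. A row lasts 1/10 s, in which the tool goes at most 50 mm and 8.59 degrees, less where a joint would pass 70% of its speed; a pose out of reach is approached as far as the arm can. A call with a number of a shift or a turn outside -1 to 1 is refused whole. A call with a gripper value outside its range is refused whole. The fingers move at their own pace and stop on an object; the grip force is fixed at half the most. Time passes only in rows, so rows that do not move let the fingers close. It gives the time, the measured TCP pose, the force and the opening at its end, in the units of the state.
- bot.get_obs(): the state, without advancing time (a new reading comes with each control period).
- bot.capture(name): name is "scene" or "top"; returns the picture (420x560x3 uint8, blue, green, red); there is no depth.
- bot.camera_model(name): a dict with "K" (3x3 intrinsics, pixels), "extrinsics" (4x4, takes a point from camera to world coordinates). Camera axes: x right, y up, looking along -z (the intrinsics and any distortion apply to the point x, -y, -z); pixel columns grow to the right and rows downward; lengths in m; the calibration is good to about 2 mm. A picture is of the moment at which its call begins. camera_model takes no time and is no camera call.
- bot.hand_in(): hands the job in, once; it reports no verdict.
The state is a dict: "time": time; "qpos": joint angles; "qd": joint speeds; "effort": joint torques, N m; "eef_pos": TCP position; "eef_rot": TCP orientation; "contact_force": force on the tool from outside, world axes, zero at the start; "moment": the same for the moment, N m; "finger_gap": finger opening in m.
Only numpy, scipy, OpenCV 4.12 (cv2) and the standard library are available. Lean on these libraries where they do the work, as an engineer would, in place of code of your own. Each camera call takes 0.05 s, during which the arm holds its last target.

TASK

Get the blood-pump rotor out for cleaning: first clamp the pump head down on its sloped stand by turning the orange-gripped crank handle clockwise until its torque limiter slips, and stop there, no more than a sixth of a turn past the start of slipping. Then slide the rotor off the open end of its drive shaft and set it down, without dropping it, flat with its blue hub up in the empty compartment of the blue tray. Do not knock the pump's open clear cover, and leave the other things on the bench where they are.

Things in the scene. Friction and masses are not known exactly. Their poses are not given: they have to be found in the camera images.
- stand: Fixed service stand on the left or right half of the bench; grey base plate 220 (x) by 250 (y, from -145 to +105) by 12 mm. Origin at table height, 130 mm straight below the pump's origin. x points away from the robot at yaw 0, y to the left. Its top plate (200 up the slope by 250 mm) slopes down towards -x.
- pump: Pump head on the sloped plate. Origin on the plate under the drive shaft. z = shaft axis, square to the face, leaning 28 deg from vertical to the stand's -x side; x up the slope, y left. White housing 150 x 150 mm, top face z = 43 mm, round recess 120 mm wide for the rotor. Flange 150 x 180 mm below it, two steel hold-downs on its left edge, tube retainers on the lower edge up to z = 39 mm.
- shaft_tip (a point): Centre of the free rounded end of the steel drive shaft, at (0, 0, 78) mm of the pump; same axes as the pump (z outwards along the shaft). The shaft is 13 mm in diameter, fixed at its lower end, and free from z = 14 to 78 mm of the pump.
- rotor: Loose roller rotor, 0.22 to 0.45 kg, on the shaft at the start. Origin: centre of its flat underside (starts at z = 14 mm of the pump), z along the bore to the hub's top. White body 26 mm high, two grey rollers (left and right at the start), 108 mm across them, 90 the other way. Round blue hub, 34 mm diameter, its top 72 mm above the underside (46 mm clear to grip). Bore 15 mm, 1 mm play; comes off after 64 mm along the shaft.
- cover: The pump's clear cover with grey frame, fixed open: a panel 154 wide (y), 123 high, 9 mm thick, standing out from the face's upper edge at x = 80 mm of the pump (z = 43) to x = 69, z = 166 mm, so it overhangs a tool that comes straight down on the rotor. Origin mid hinge edge, z up the panel. Never push it with more than 10 N.
- clamp_axis (a point): Point on the clamp screw's axis (parallel to the shaft), 10 mm down the slope and 108 mm right of the shaft, at z = 60 mm of the pump: the top face of the black crank's arm. Its hub, 42 mm diameter, rises to z = 66 mm. Axes as the pump. The crank turns about this axis; its steel strap bears on the flange.
- grip_mid (a point): Middle of the orange grip at the crank's end: round, 25 mm diameter, 52 mm long, parallel to the screw axis and 85 mm from it, from z = 61 to 113 mm of the pump; this point at z = 89 mm. The grip spins freely on the crank, so a hand holding it need not turn.
- clamp_screw (a joint): Angle of the clamp screw (rad), growing clockwise seen from above the face. 2.3 is tight (end stop); starts at 0.3 to 1.5. Turning it takes 0.06 N m. The crank drives it both ways: turning back loosens it. At 0 (no slip) the crank's arm points 18 degrees right of straight up the slope; tightening sweeps it over the right side and down.
- clamp_lever (a joint): Slip of the crank on the screw (rad) through the torque limiter; 0 until the screw is tight, then the crank slips clockwise at a steady 0.55 N m (6.5 N at the grip) and this grows. It counts as slipped from 0.12; more than 1.05 is overdone.
- tray: Fixed blue tray 270 (x) by 165 (y) by 40 mm, walls 4 mm, floor 4 mm thick; origin under its centre, on the table. A wall 34 mm high across it divides it: the larger compartment on the -x side, 146 (x) by 157 (y) mm inside, is empty; the smaller on the +x side holds a brush.
- tray_clear (a point): Centre of the floor of the empty compartment (58 mm to -x of the tray's centre, 4 mm above the table); axes as the tray.
- disinfectant: Bystander: white bottle 66 mm diameter, 180 mm tall, loose, upright at the left of the stand. Origin at the centre of its foot.
- screwdriver: Bystander: screwdriver 180 mm long lying in front of the stand.
- grease: Bystander: small jar 56 mm diameter, 55 mm tall, in front of the tray beside the bowl.
- bowl: Bystander: steel bowl 104 mm wide, 40 mm tall, in front of the tray.
- cartridge: Bystander: white upright cartridge bottle 84 mm diameter, 175 mm tall, at the middle of the back.
- gauge: Bystander: steel dial gauge 58 mm wide, 85 mm tall on a round foot, close by the right side of the stand.
- brush: Bystander: brush 140 mm long lying in the tray's smaller compartment.
There are look-alikes about, which are no part of the job. Leave any green or pink look-alike of the rotor alone.

How it is judged:
On the way, in this order (a step that is already met when the one before it is completed fails the run):
1. The clamp screw is tight (2.2 rad or more) and the crank has slipped on its limiter by at least 0.12 rad, with the rotor still on the shaft (value of joint clamp_screw above 2.2 rad and value of joint clamp_lever above 0.12 rad and z of rotor in the frame of pump below 0.03 m and horizontal distance between rotor and pump below 0.05 m), for 0.2 s.
2. The rotor has come off the open end of the shaft: its underside is past the tip (z of rotor in the frame of shaft_tip above 0.003 m), for 0.1 s.
At the end, for the whole second after the job is handed in: The clamp screw is still tight (2.2 rad or more), its crank slipped by 0.12 to 1.05 rad; the rotor lies at rest, released, flat (within 0.1 rad) with its hub up on the floor of the tray's empty compartment (within 30 mm along x and 35 mm along y of its centre) (value of joint clamp_screw above 2.2 rad and value of joint clamp_lever between 0.12 and 1.05 rad and x of rotor in the frame of tray_clear between -0.03 and 0.03 m and y of rotor in the frame of tray_clear between -0.035 and 0.035 m and z of rotor in the frame of tray_clear between -0.004 and 0.006 m and angle between rotor's own z axis and vertical below 0.1 rad and linear speed of rotor below 0.02 m/s); the robot touches nothing.
It fails at once if The crank is turned on past slipping by more than 1.05 rad (a sixth of a turn) (value of joint clamp_lever above 1.05 rad).
It fails at once if The rotor is dropped into the tray: it moves faster than 0.7 m/s low over the tray (a fall of about 25 mm) (horizontal distance between rotor and tray_clear below 0.1 m and z of rotor in the frame of tray_clear below 0.06 m and linear speed of rotor above 0.7 m/s).
It fails at once if The clear cover is knocked (more than 10 N) (contact force between cover and anything else above 10 N).
It fails at once if A bystander is moved by more than 30 mm (distance of any of disinfectant, screwdriver, grease, bowl, cartridge, brush, gauge from where it was at the start of the episode above 0.03 m).
It also fails if it takes over 64 s, if anything falls off the work surface, if the arm or the gripper's body presses on something with over 40 N, if the wrist force passes 120 N, or if a joint passes its speed limit or range.

## Working session

There is one attempt and no reset: what is moved stays moved. The work goes in short steps, Python scripts to look and compute and a tool call to move; the robot and the scene stay as the last step left them, time stands still between calls to the robot, and variables do not carry over. Pictures are saved under pics/ and viewed, and the job is handed in when it is done.

Besides the shell and the picture viewer there is one more tool, called after "Request:" by a JSON object that holds its "op" and its "data", one argument or row to a line. move_arm: Moves the arm, as the interface text tells. Shift numbers are shares of 0.2 m and turn numbers shares of 90 degrees, none past 1 either way. Its arguments: {"type":"object","properties":{"series":{"type":"array","items":{"type":"number"}}},"required":["series"]}

```bash
ls; mkdir -p pics; python3 - <<'E'
from rig import bot
import cv2
o=bot.get_obs()
for k,v in o.items(): print(k,v)
print(bot.finger_overhang)
for n in("scene","top"):
    cv2.imwrite(f"pics/{n}0.png",bot.capture(n)); m=bot.camera_model(n); print(n,m)
E
```

```text
pics
time 0.0
qpos [-1.04940724e+00  3.85552355e-01  6.60880642e-03 -4.98847650e-04
 -1.19399479e+00 -2.58645623e-01]
qd [-8.85238189e-05 -1.79828977e-05 -5.98221235e-04  2.09387007e-04
 -2.37139767e-04 -2.08475223e-03]
effort [-7.39730676e-04 -3.90670788e+01  1.87400258e+01  4.21977729e+00
  1.09574132e-02 -1.86398493e-04]
eef_pos [ 0.16222916 -0.6029895   0.24045546]
eef_rot [-1.30902868e-01  9.91394593e-01  1.07871982e-03 -1.92784339e-04]
contact_force [ 1.33656066  0.61236499 -0.1322295 ]
moment [ 0.03824035  0.00177539 -0.01391419]
finger_gap 0.08656088359707935
0.019
scene {'K': array([[493.73254389,   0.        , 279.9936827 ],
       [  0.        , 493.73254389, 206.5949627 ],
       [  0.        ,   0.        ,   1.        ]]), 'extrinsics': array([[ 0.55015798, -0.55341748,  0.62534413,  1.39510299],
       [ 0.83495179,  0.37664571, -0.40123998, -0.54946387],
       [-0.01347997,  0.74287758,  0.66929156,  1.04697774],
       [ 0.        ,  0.        ,  0.        ,  1.        ]])}
top {'K': array([[522.55537704,   0.        , 269.80400597],
       [  0.        , 522.55537704, 210.84681821],
       [  0.        ,   0.        ,   1.        ]]), 'extrinsics': array([[ 2.25157988e-02,  9.87427767e-01, -1.56459079e-01,
         3.34505219e-01],
       [-9.99743524e-01,  2.26193384e-02, -1.11889470e-03,
        -3.42679313e-02],
       [ 2.43417315e-03,  1.56444143e-01,  9.87683808e-01,
         1.44718134e+00],
       [ 0.00000000e+00,  0.00000000e+00,  0.00000000e+00,
         1.00000000e+00]])}
```

View pics/scene0.png

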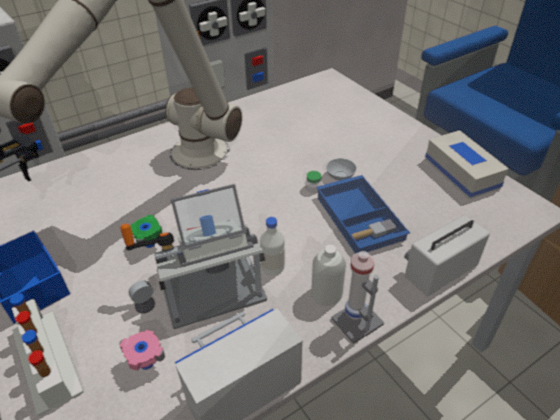

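View pics/top0.png

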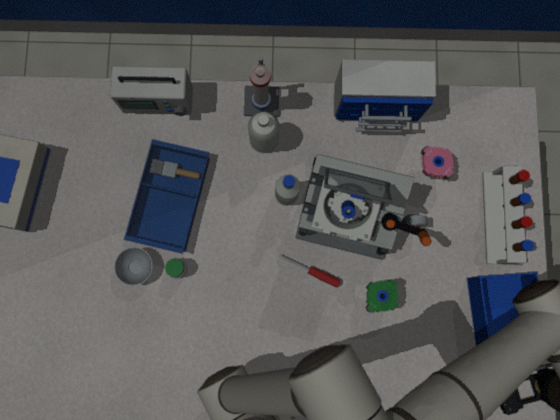

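```bash
python3 - <<'E'
import cv2
a=cv2.imread("pics/top0.png")[140:270,280:450]; cv2.imwrite("pics/top0c.png",cv2.resize(a,None,fx=4.6,fy=4.6,interpolation=cv2.INTER_CUBIC))
a=cv2.imread("pics/scene0.png")[180:330,110:300]; cv2.imwrite("pics/scene0c.png",cv2.resize(a,None,fx=4,fy=4,interpolation=cv2.INTER_CUBIC))
a=cv2.imread("pics/top0.png")[130:290,100:230]; cv2.imwrite("pics/top0t.png",cv2.resize(a,None,fx=3.5,fy=3.5,interpolation=cv2.INTER_CUBIC))
a=cv2.imread("pics/scene0.png")[150:260,300:420]; cv2.imwrite("pics/scene0t.png",cv2.resize(a,None,fx=5,fy=5,interpolation=cv2.INTER_CUBIC))
E
```

```text
(no output)
```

View pics/top0c.png

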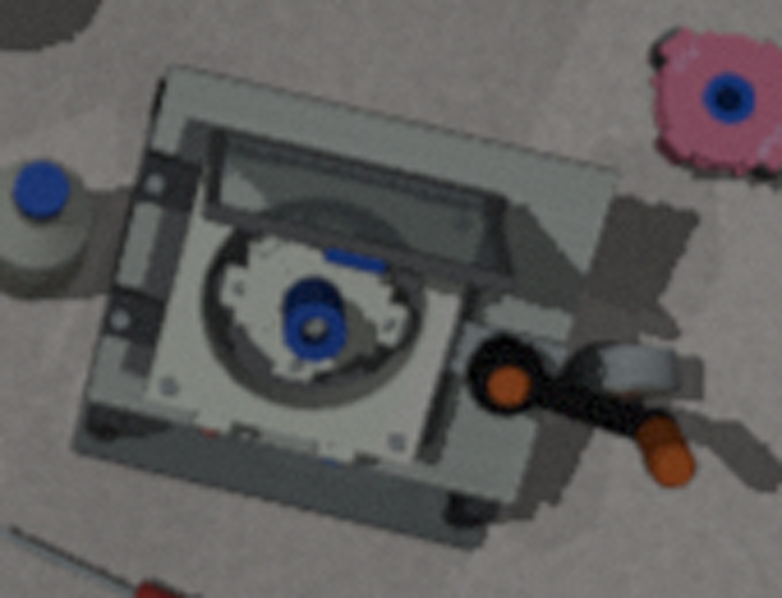

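View pics/scene0c.png

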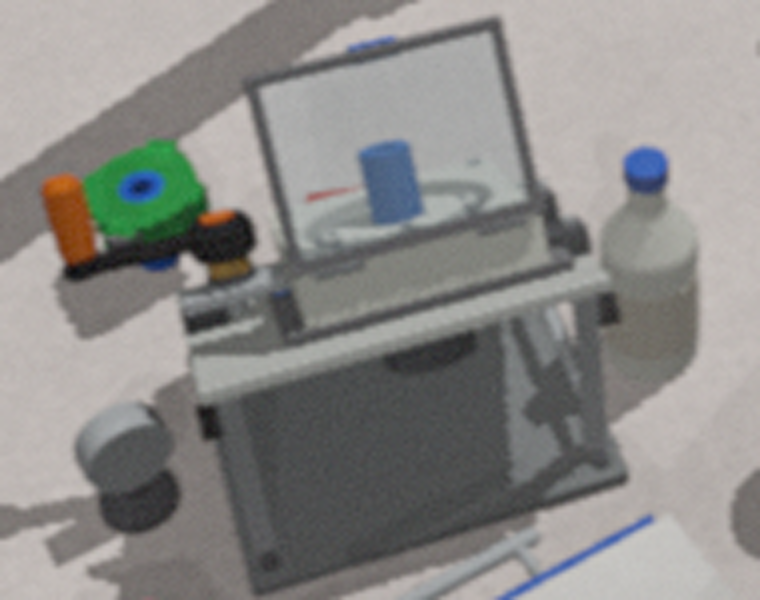

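View pics/top0t.png

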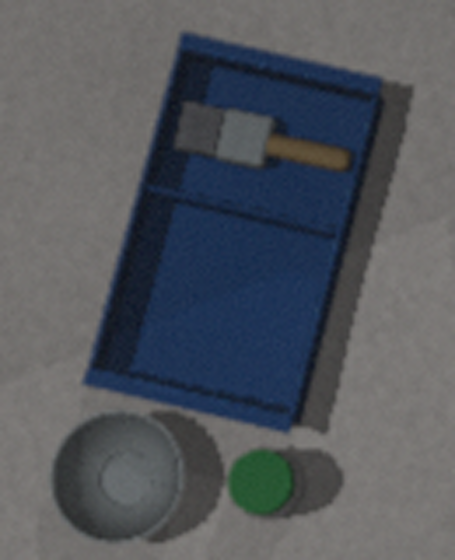

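View pics/scene0t.png

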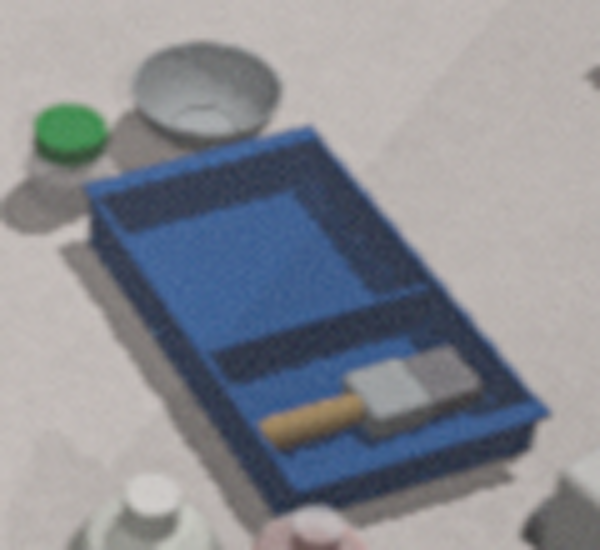

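```bash
cat > h.py <<'E'
import numpy as np
from scipy.optimize import least_squares
from rig import bot
CM={n:bot.camera_model(n) for n in("scene","top")}
def proj(n,P):
    E=CM[n]["extrinsics"];K=CM[n]["K"]
    p=(np.asarray(P)-E[:3,3])@E[:3,:3]
    x=p*[1,-1,-1]; u=x@K.T
    return u[...,:2]/u[...,2:]
def ray(n,uv):
    E=CM[n]["extrinsics"];K=CM[n]["K"]
    d=np.linalg.inv(K)@np.array([uv[0],uv[1],1.]); d=E[:3,:3]@(d*[1,-1,-1])
    return E[:3,3],d/np.linalg.norm(d)
def tri(*obs):
    A=np.zeros((3,3));b=np.zeros(3)
    for n,uv in obs:
        o,d=ray(n,uv);M=np.eye(3)-np.outer(d,d);A+=M;b+=M@o
    p=np.linalg.solve(A,b); return p,[np.round(proj(n,p)-uv,1) for n,uv in obs]
c28,s28=np.cos(np.radians(28)),np.sin(np.radians(28))
def st(X,Y,yaw,p):
    c,s=np.cos(yaw),np.sin(yaw);p=np.asarray(p)
    return np.array([X+c*p[0]-s*p[1],Y+s*p[0]+c*p[1],p[2]])
def pump(X,Y,yaw,p):
    return st(X,Y,yaw,[c28*p[0]-s28*p[2],p[1],.130+s28*p[0]+c28*p[2]])
def arm(a,z): a=a+np.radians(18); return [-.010+.085*np.cos(a),-.108-.085*np.sin(a),z]
E
cat > fit.py <<'E'
from h import *
T=lambda u,v:(280+u/4.6-.4,140+v/4.6-.4)
S=lambda u,v:(110+u/4-.4,180+v/4-.4)
obs=[("top","p",(0,0,.086),T(315,328)),("scene","p",(0,0,.086),S(386,148)),
("top","g",.113,T(670,466)),("scene","g",.113,S(62,184)),
("scene","g",.061,S(78,262)),
("top","s",(-.11,.105,.012),T(77,448)),("top","s",(-.11,-.145,.012),T(480,546)),
("scene","s",(.11,-.145,.012),S(262,592)),("scene","s",(.11,.105,.012),S(627,478)),
("scene","p",(.069,.077,.166),S(498,20)),("scene","p",(.069,-.077,.166),S(250,85)),
]
def pt(x,k,p):
    return pump(*x[:3],p) if k=="p" else st(*x[:3],p) if k=="s" else pump(*x[:3],arm(x[3],p))
f=lambda x:np.concatenate([proj(n,pt(x,k,p))-uv for n,k,p,uv in obs])
r=least_squares(f,[.4,-.18,-.2,1.2],loss="soft_l1")
print(r.x); print(np.round(f(r.x).reshape(-1,2),1))
x=r.x
print("tip",pump(*x[:3],(0,0,.078)),"hubtop",pump(*x[:3],(0,0,.086)),"grip top",pt(x,"g",.113),"mid",pt(x,"g",.089))
print("tri hub",tri(("top",obs[0][3]),("scene",obs[1][3])))
print("tri grip",tri(("top",obs[2][3]),("scene",obs[3][3])))
T=lambda u,v:(100+u/3.5-.4,130+v/3.5-.4)
S=lambda u,v:(300+u/5-.4,150+v/5-.4)
L=.135;W=.0825
to=[("top",(L,W),T(183,33)),("top",(L,-W),T(381,79)),("top",(-L,W),T(86,384)),("top",(-L,-W),T(291,431)),
("scene",(-L,W),S(312,127)),("scene",(-L,-W),S(87,188)),("scene",(L,W),S(549,411)),("scene",(L,-W),S(290,510))]
g=lambda x:np.concatenate([proj(n,st(*x,(*p,.04)))-uv for n,p,uv in to])
r=least_squares(g,[.45,.35,-.2],loss="soft_l1");print("tray",r.x);print(np.round(g(r.x).reshape(-1,2),1))
print("clear",st(*r.x,(-.058,0,.004)))
E
python3 fit.py
```

```text
[ 0.57697849 -0.22927182 -0.20916869  1.40767432]
[[-0.1 -0.9]
 [-0.8  0.6]
 [ 0.3  0.1]
 [-0.9 -0.4]
 [ 0.7  0. ]
 [-1.4 -0.3]
 [-0.1 -0.7]
 [-2.   0.7]
 [ 1.8 -1.4]
 [ 0.5 -1.4]
 [-2.1 -1.3]]
tip [ 0.54115786 -0.22166805  0.19886991] hubtop [ 0.53748394 -0.22088817  0.20593349] grip top [ 0.46552632 -0.40192462  0.2190741 ] mid [ 0.47654806 -0.40426424  0.19788336]
tri hub (array([ 0.53592374, -0.2197053 ,  0.20598041]), [array([-0.6, -0.3]), array([-0.6,  0. ])])
tri grip (array([ 0.46606262, -0.40090622,  0.21761818]), [array([-0.3, -0.1]), array([-0.3, -0. ])])
tray [ 0.59928665  0.25022307 -0.21075709]
[[-0.9  1.3]
 [-0.1  1.5]
 [ 0.2 -5.1]
 [ 0.7 -4.5]
 [ 1.3  1.5]
 [ 0.1  1.6]
 [-1.  -1.1]
 [-0.3 -5.2]]
clear [0.54257002 0.26235669 0.004     ]
```

```bash
cat > ov.py <<'E'
from h import *
import cv2,sys
def draw(x,tag):
    L=.135;W=.0825
    def rect(x0,x1,w,z): return [(x0,w,z),(x1,w,z),(x1,-w,z),(x0,-w,z)]
    R=[rect(-L,L,W,.04),rect(-L,L,W,0),rect(-.131,.015,.0785,.004),rect(.015,.019,.0785,.034)]
    for n,(a,b,c,d),f in(("top",(100,230,130,290),3.5),("scene",(300,420,150,260),5)):
        im=cv2.imread(f"pics/{n}0.png")[c:d,a:b]; im=cv2.resize(im,None,fx=f,fy=f,interpolation=cv2.INTER_CUBIC)
        for r,col in zip(R,[(0,255,255),(0,0,255),(0,255,0),(255,0,255)]):
            p=np.array([(proj(n,st(*x,q))+.4-[a,c])*f for q in r]).astype(int)
            cv2.polylines(im,[p],True,col,1)
        cv2.imwrite(f"pics/ov_{n}_{tag}.png",im)
T=lambda u,v:(100+u/3.5-.4,130+v/3.5-.4)
S=lambda u,v:(300+u/5-.4,150+v/5-.4)
L=.135;W=.0825
to=[("top",(L,W),T(183,33)),("top",(L,-W),T(381,79)),("scene",(-L,W),S(312,127)),("scene",(-L,-W),S(87,188)),("scene",(L,W),S(549,411))]
g=lambda x:np.concatenate([proj(n,st(*x,(*p,.04)))-uv for n,p,uv in to])
r=least_squares(g,[.45,.35,-.2],loss="soft_l1");print("tray",r.x);print(np.round(g(r.x).reshape(-1,2),1))
print("clear",st(*r.x,(-.058,0,.004)))
draw(r.x,"a")
E
python3 ov.py; python3 -c "
import cv2,numpy as np
a=cv2.imread('pics/ov_top_a.png');b=cv2.imread('pics/ov_scene_a.png')
s=0.75
b=cv2.resize(b,None,fx=.56,fy=.56)
c=np.zeros((560,800,3),np.uint8);c[:a.shape[0],:a.shape[1]]=a;c[:b.shape[0],460:460+b.shape[1]]=b;cv2.imwrite('pics/ovcomb.png',c)"
```

```text
tray [ 0.60212773  0.24854969 -0.20422199]
[[-0.6  0.5]
 [ 0.3  0.3]
 [ 1.1  2.1]
 [ 0.   2.4]
 [-0.6 -0.5]]
clear [0.54533302 0.2603124  0.004     ]
```

View pics/ovcomb.png

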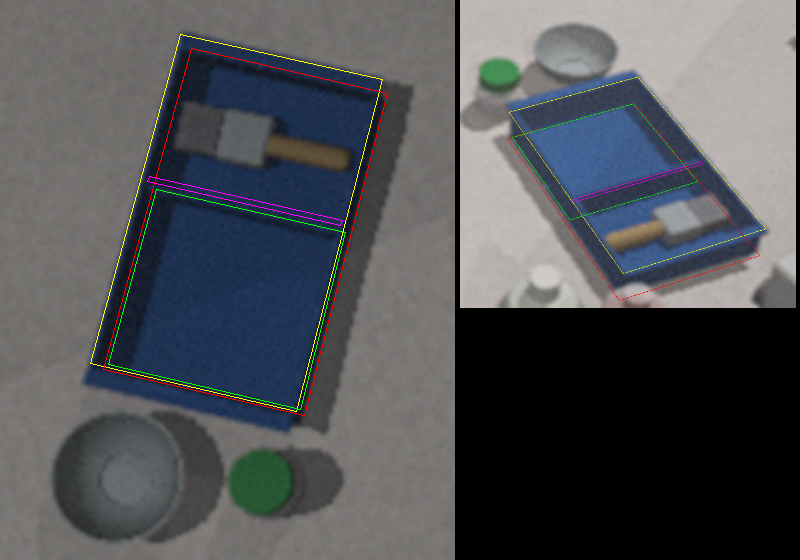

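```bash
cat >> ov.py <<'E'
to=[("top",(1,W,.04),T(183,33)),("top",(1,-W,.04),T(381,79)),("top",(-1,W,.04),T(86,384)),("top",(-1,-W,.04),T(291,431)),
("scene",(-1,W,.04),S(312,127)),("scene",(-1,-W,.04),S(87,188)),("scene",(1,W,.04),S(549,411)),
("top",(.017,.0785,.034),T(150,188)),("top",(.017,-.0785,.034),T(335,236)),
("scene",(.017,.0785,.034),S(425,288)),("scene",(.017,-.0785,.034),S(212,355))]
def g(x):
    return np.concatenate([proj(n,st(*x[:3],(p[0] if abs(p[0])<.5 else p[0]*x[3],p[1],p[2])))-uv for n,p,uv in to])
r=least_squares(g,[.45,.35,-.2,.14],loss="soft_l1");print("tray",r.x);print(np.round(g(r.x).reshape(-1,2),1))
print("clear",st(*r.x[:3],(-.058,0,.004)))
draw(r.x[:3],"a")
E
python3 ov.py; python3 -c "
import cv2,numpy as np
a=cv2.imread('pics/ov_top_a.png');b=cv2.imread('pics/ov_scene_a.png')
s=0.75
b=cv2.resize(b,None,fx=.56,fy=.56)
c=np.zeros((560,800,3),np.uint8);c[:a.shape[0],:a.shape[1]]=a;c[:b.shape[0],460:460+b.shape[1]]=b;cv2.imwrite('pics/ovcomb2.png',c)"
```

```text
tray [ 0.60212773  0.24854969 -0.20422199]
[[-0.6  0.5]
 [ 0.3  0.3]
 [ 1.1  2.1]
 [ 0.   2.4]
 [-0.6 -0.5]]
clear [0.54533302 0.2603124  0.004     ]
tray [ 0.59570295  0.25043477 -0.20873385  0.14289709]
[[-0.4 -0.1]
 [ 0.4 -0. ]
 [-0.6 -0.9]
 [-0.1 -0.3]
 [-0.6 -0.5]
 [-1.6 -0.4]
 [-0.3 -0.1]
 [-1.2 -0.5]
 [ 1.1 -1.4]
 [ 0.5 -0.8]
 [-3.1 -0.8]]
clear [0.5389619  0.26245361 0.004     ]
```

View pics/ovcomb2.png

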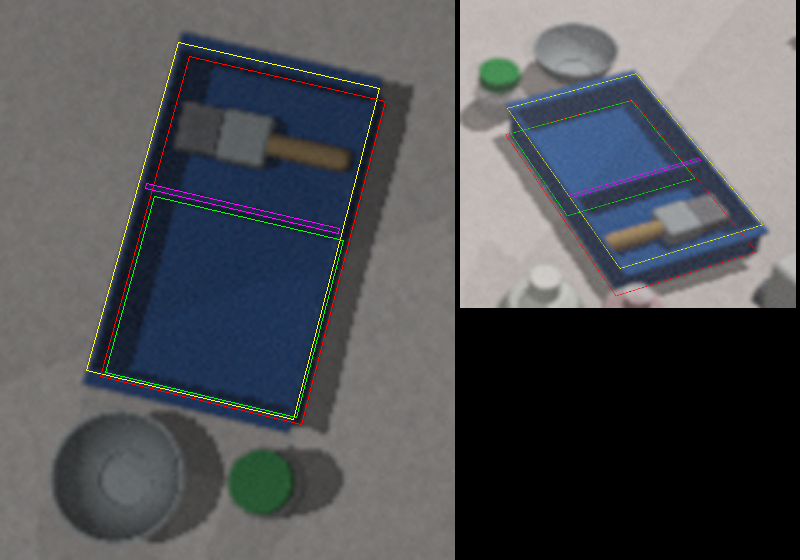

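```bash
cat >> h.py <<'E'
PS=-0.209
def plan(X,n=1,psi=PS):
    """tool-axes shift (mm) & shares from current measured TCP to X; turn to jaws along stand y"""
    from scipy.spatial.transform import Rotation as R
    o=bot.get_obs();M=R.from_quat(o["eef_rot"]).as_matrix()
    a=np.arctan2(M[1,1],M[0,1]);b=psi+np.pi/2
    d=(np.asarray(X)-o["eef_pos"])
    t=-np.degrees((b-a+np.pi)%(2*np.pi)-np.pi)
    print("t",o["time"],"pos",np.round(o["eef_pos"],4),"F",np.round(o["contact_force"],1),"gap",round(o["finger_gap"],4))
    print("turn deg",round(t,2),"share",round(t/90,4))
    print("now axes share",np.round(M.T@d/.2,4))
    x=-np.array([np.cos(psi),np.sin(psi),0]);y=np.array([-np.sin(psi),np.cos(psi),0])
    e=np.array([x@d,y@d,-d[2]])
    print("after-turn mm",np.round(e*1e3,1),"share/row",np.round(e/.2/n,4))
E
python3 -c "
from h import *
plan([.4765,-.404,.30],12)"
```

```text
t 0.1 pos [ 0.1622 -0.603   0.2406] F [-0.3 -0.  -0.4] gap 0.0871
turn deg 27.02 share 0.3003
now axes share [-1.7758  0.5537 -0.2963]
after-turn mm [-266.1  259.9  -59.4] share/row [-0.1109  0.1083 -0.0248]
```

Request:
{"op": "move_arm", "data": {
  "series": [0,0,0,-0.075,0.075,0,0,0,-0.075,0.075,0,0,0,-0.075,0.075,0,0,0,-0.075,0.075,0,-0.12,0.12,0,0,0,-0.12,0.12,0,0,0,-0.12,0.12,0,0,0,-0.12,0.12,0,0,0,-0.12,0.12,0,0,0,-0.12,0.12,0,0,0,-0.12,0.12,0,0,0,-0.12,0.12,0,0]
}}

```text
time: 1.3
eef_pos: [0.3909, -0.4543, 0.3011]
eef_rot: [0.104, 0.995, 0.0, -0.0]
contact_force: [0.3, -0.6, 0.2]
finger_gap: 0.0871
```

```bash
python3 - <<'E'
from h import *
import cv2
plan([.4765,-.404,.30],2)
for n in("scene","top"): cv2.imwrite(f"pics/{n}1.png",bot.capture(n))
E
```

```text
t 1.3 pos [ 0.3909 -0.4543  0.3011] F [ 0.3 -0.6  0.2] gap 0.0871
turn deg 0.03 share 0.0004
now axes share [-0.3669  0.3346  0.0052]
after-turn mm [-73.3  67.    1.1] share/row [-0.1833  0.1674  0.0027]
```

View pics/scene1.png

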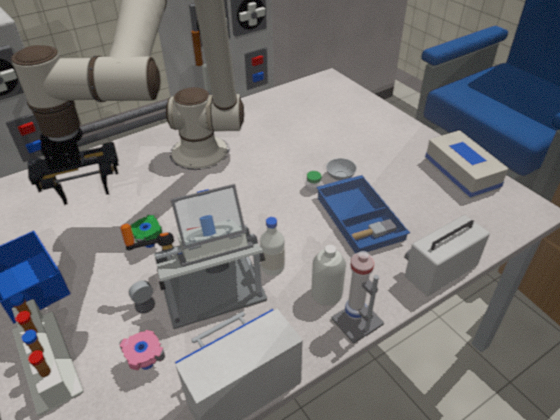

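View pics/top1.png

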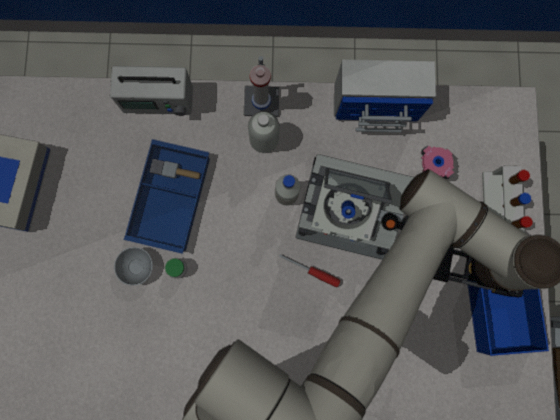

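```bash
python3 - <<'E'
import cv2
a=cv2.imread("pics/scene1.png")[40:250,10:180]; cv2.imwrite("pics/scene1c.png",cv2.resize(a,None,fx=2.8,fy=2.8,interpolation=cv2.INTER_CUBIC))
E
```

```text
(no output)
```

View pics/scene1c.png

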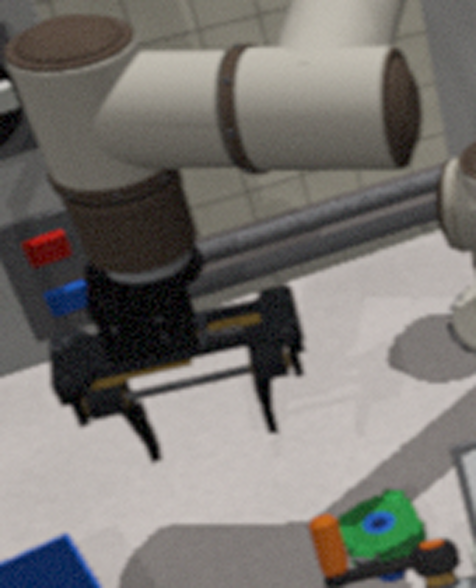

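```bash
python3 - <<'E'
from h import *
import cv2
P=np.array([.3909,-.4543,.3011])
x=-np.array([np.cos(PS),np.sin(PS),0]);y=np.array([-np.sin(PS),np.cos(PS),0]);z=np.array([0,0,1.])
a,b,f=10,40,4.6
im=cv2.imread("pics/scene1.png")[b+40:b+170,a:a+130]; im=cv2.resize(im,None,fx=f,fy=f,interpolation=cv2.INTER_CUBIC)
def q(u,v,w): return tuple(int(t) for t in (proj("scene",P+u*x+v*y+w*z)+.4-[a,b+40])*f)
for w,c,hx,hy in((.051,(0,255,255),.0375,.095),(.10,(0,255,0),.0375,.0375),(.15,(255,0,255),.0375,.0375)):
    r=[q(hx,hy,w),q(-hx,hy,w),q(-hx,-hy,w),q(hx,-hy,w)]
    cv2.polylines(im,[np.array(r)],True,c,1)
for s in(-1,1): cv2.circle(im,q(0,s*.0435,-.019),3,(0,0,255),-1)
for w in np.arange(0,.26,.05): cv2.circle(im,q(0,0,w),3,(255,255,0),-1)
cv2.imwrite("pics/g1.png",im)
E
```

```text
(no output)
```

View pics/g1.png

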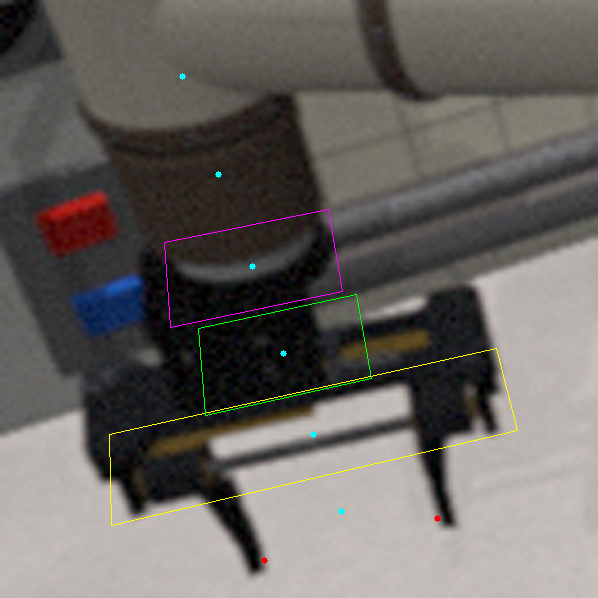

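Request:
{"op": "move_arm", "data": {
  "series": [0,-0.1,0.1,0,-0.095,0,-0.1,0.1,0,-0.095,0,-0.1,0.1,0,-0.095,0,0,0,0,-0.095,0,0,0,0,-0.095,0,0,0,0,-0.095,0,0,0,0,-0.095,0,0,0,0,-0.095]
}}

```text
time: 2.2
eef_pos: [0.4523, -0.3997, 0.301]
eef_rot: [-0.475, 0.88, 0.001, -0.0]
contact_force: [-0.1, 0.5, -0.2]
finger_gap: 0.0871
```

```bash
python3 - <<'E'
from h import *
from scipy.spatial.transform import Rotation as R
import cv2
plan([.4765,-.404,.30],2)
o=bot.get_obs();print(o["qpos"])
for n in("scene","top"): cv2.imwrite(f"pics/{n}2.png",bot.capture(n))
P=o["eef_pos"];M=R.from_quat(o["eef_rot"]).as_matrix();x,y=M[:,0],M[:,1];z=np.array([0,0,1.])
c=proj("scene",P+.09*z); a,b=int(c[0])-65,int(c[1])-65;f=4.6
im=cv2.imread("pics/scene2.png")[max(b,0):b+130,max(a,0):a+130]; a=max(a,0);b=max(b,0);im=cv2.resize(im,None,fx=f,fy=f,interpolation=cv2.INTER_CUBIC)
def q(u,v,w): return tuple(int(t) for t in (proj("scene",P+u*x+v*y+w*z)+.4-[a,b])*f)
for w in np.arange(0,.21,.05):
    cv2.circle(im,q(0,0,w),2,(255,255,0),-1)
    cv2.line(im,q(-.0375,0,w),q(.0375,0,w),(0,255,255),1)
cv2.circle(im,q(.0375,0,0),3,(0,0,255),-1)
cv2.imwrite("pics/g2.png",im)
E
```

```text
t 2.2 pos [ 0.4523 -0.3997  0.301 ] F [-0.1  0.5 -0.2] gap 0.0871
turn deg 68.75 share 0.7639
now axes share [-0.0486 -0.113   0.0051]
after-turn mm [-24.6   0.9   1. ] share/row [-0.0615  0.0022  0.0026]
[-4.55964611e-01  3.14948646e-01  5.31244883e-02 -1.62255912e-04
 -1.31010013e+00 -1.23847757e-01]
```

View pics/g2.png

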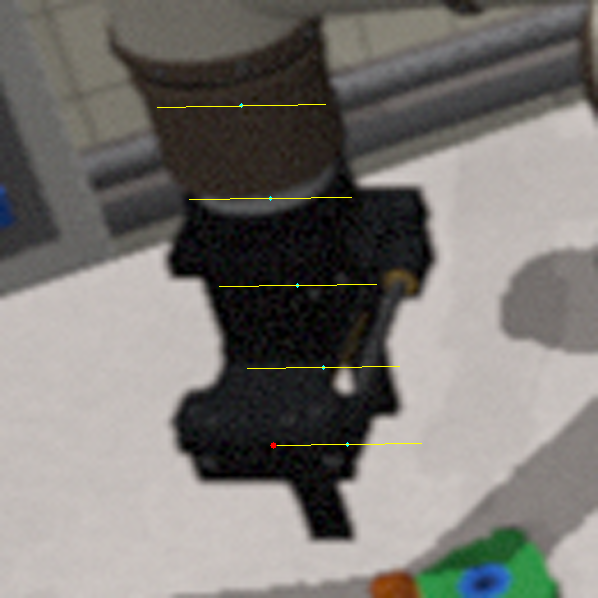

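View pics/top2.png

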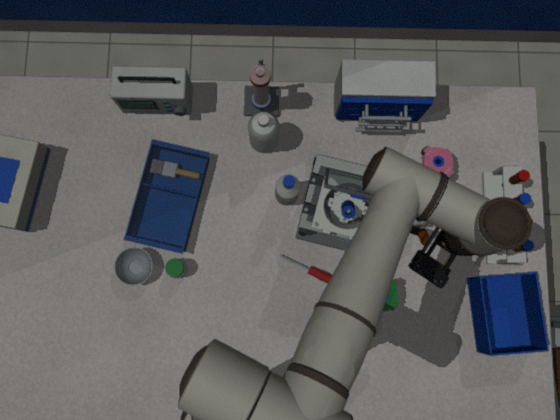

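```bash
python3 - <<'E'
from h import *
from scipy.spatial.transform import Rotation as R
import cv2
o=bot.get_obs()
P=o["eef_pos"];M=R.from_quat(o["eef_rot"]).as_matrix();x,y=M[:,0],M[:,1];z=np.array([0,0,1.])
print(M)
c=proj("scene",P+.09*z); a,b=int(c[0])-65,int(c[1])-65;f=4.6
raw=cv2.resize(cv2.convertScaleAbs(cv2.imread("pics/scene2.png")[b:b+130,a:a+130],alpha=2.2,beta=10),None,fx=f,fy=f,interpolation=cv2.INTER_CUBIC)
def q(u,v,w): return tuple(int(t) for t in (proj("scene",P+u*x+v*y+w*z)+.4-[a,b])*f)
im=raw
s=np.sign((CM["scene"]["extrinsics"][:3,3]-P)@y);print(s)
for w0,w1,vy,c,h in((.051,.1,s*.095,(0,255,255),.0375),(.051,.1,-s*.095,(0,255,0),.0375),(-.019,.03,s*.0435,(0,0,255),.0095),(-.019,.03,-s*.0435,(255,0,255),.0095)):
    cv2.polylines(im,[np.array([q(h,vy,w0),q(-h,vy,w0),q(-h,vy,w1),q(h,vy,w1)])],True,c,1)
cv2.imwrite("pics/g3.png",im)
E
```

```text
[[-5.53292941e-01 -8.32986307e-01 -8.56084380e-04]
 [-8.32986747e-01  5.53292642e-01  5.75618714e-04]
 [-5.81731914e-06  1.03159271e-03 -9.99999468e-01]]
-1.0
```

View pics/g3.png

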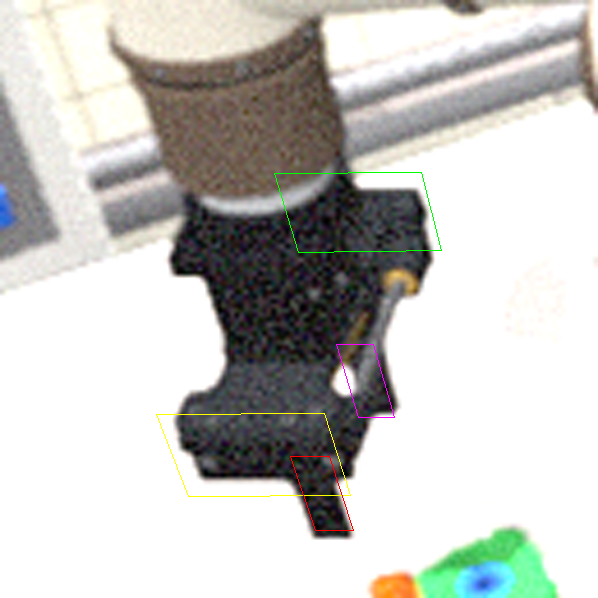

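Request:
{"op": "move_arm", "data": {
  "series": [0,0,0,0,0.0954,0,0,0,0,0.0954,0,0,0,0,0.0954,0,0,0,0,0.0954,0,0,0,0,0.0954,0,0,0,0,0.0954,0,0,0,0,0.0954,0,0,0,0,0.0954,0,-0.062,0,0,0,0,-0.061,0.004,0.1,0,0,0,0,0.1,0,0,0,0,0,0]
}}

```text
time: 3.5
eef_pos: [0.4766, -0.4032, 0.2578]
eef_rot: [0.106, 0.994, 0.002, -0.003]
contact_force: [0.4, -0.4, -0.6]
finger_gap: 0.0868
```

```bash
python3 - <<'E'
from h import *
import cv2
plan([.4765,-.4043,.198],3)
a=bot.capture("scene")[100:260,80:240];cv2.imwrite("pics/s3.png",cv2.resize(a,None,fx=3.7,fy=3.7,interpolation=cv2.INTER_CUBIC))
E
```

```text
t 3.5 pos [ 0.4766 -0.4032  0.2578] F [ 0.4 -0.4 -0.6] gap 0.0868
turn deg -0.21 share -0.0023
now axes share [-0.0028 -0.0065  0.2987]
after-turn mm [-0.2 -1.1 59.8] share/row [-0.0003 -0.0019  0.0996]
```

View pics/s3.png

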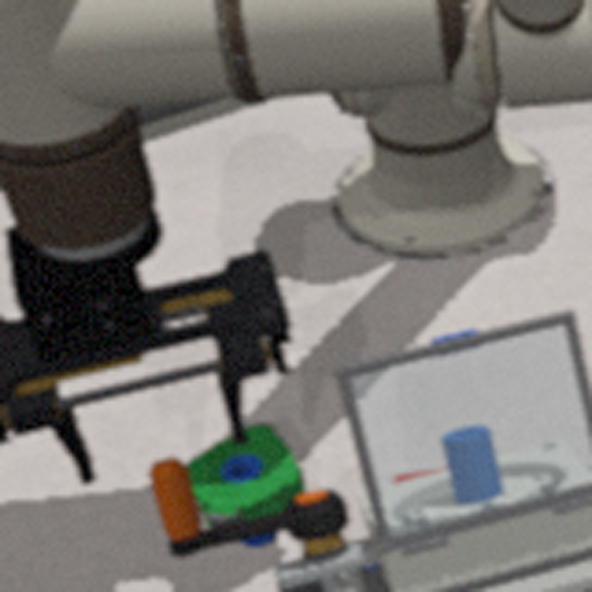

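Request:
{"op": "move_arm", "data": {
  "series": [0,0,-0.002,0.1,0,0,0,-0.002,0.1,0,0,0,-0.002,0.098,0,1,0,0,0,0,1,0,0,0,0,1,0,0,0,0,1,0,0,0,0,1,0,0,0,0,1,0,0,0,0]
}}

```text
time: 4.45
eef_pos: [0.477, -0.4052, 0.2025]
eef_rot: [0.106, 0.994, -0.0, 0.0]
contact_force: [-0.1, 0.2, -0.6]
finger_gap: 0.047
```

```bash
python3 - <<'E'
from h import *
import cv2
plan([.4765,-.4043,.198],3)
a=bot.capture("scene")[100:260,80:240];cv2.imwrite("pics/s4.png",cv2.resize(a,None,fx=3.7,fy=3.7,interpolation=cv2.INTER_CUBIC))
E
```

```text
t 4.45 pos [ 0.477  -0.4052  0.2025] F [-0.1  0.2 -0.6] gap 0.047
turn deg -0.25 share -0.0028
now axes share [0.0036 0.0037 0.0227]
after-turn mm [0.7 0.7 4.5] share/row [0.0012 0.0012 0.0076]
```

View pics/s4.png

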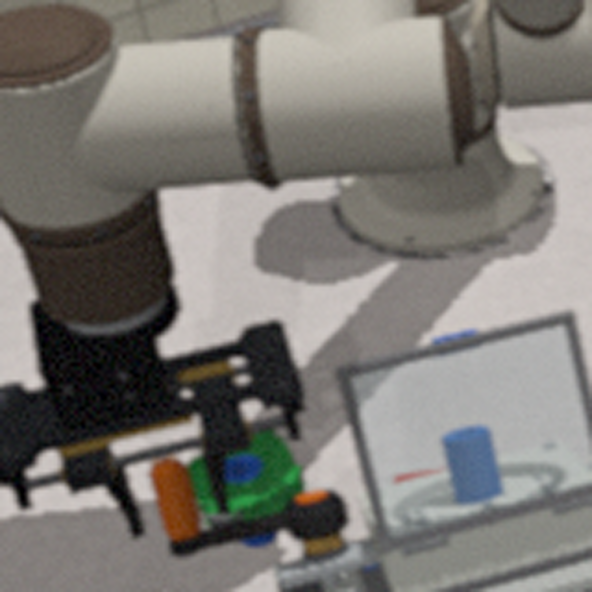

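Request:
{"op": "move_arm", "data": {
  "series": [1,0,0,0.015,0,1,0,0,0,0,1,0,0,0,0,1,0,0,0,0,1,0,0,0,0,1,0,0,0,0]
}}

```text
time: 5.1
eef_pos: [0.4767, -0.4049, 0.1986]
eef_rot: [0.107, 0.994, 0.0, -0.0]
contact_force: [-1.1, 0.2, -1.6]
finger_gap: 0.0242
```

```bash
cat >> h.py <<'E'
BX=(0.57697849,-0.22927182,-0.20916869)
def crank(n):
    """angle of the crank (screw+slip) by grip held: from TCP pos, solve angle & axial z"""
    o=bot.get_obs();p=o["eef_pos"]
    f=lambda v: pump(*BX,(-.010+v[1]*np.cos(v[0]+np.pi/10),-.108-v[1]*np.sin(v[0]+np.pi/10),.09))-p
    # project on pump axes
    c,s=np.cos(BX[2]),np.sin(BX[2]);d=p-[BX[0],BX[1],.130];e=np.array([c*d[0]+s*d[1],-s*d[0]+c*d[1],d[2]])
    q=np.array([c28*e[0]+s28*e[2],e[1],-s28*e[0]+c28*e[2]])
    r=q[:2]-[-.010,-.108]
    print("pump mm",np.round(q*1e3,1),"r",np.hypot(*r)*1e3,"ang",np.arctan2(-r[1],r[0])-np.pi/10,"F",np.round(o["contact_force"],1),"gap",o["finger_gap"],"t",o["time"])
    return q
E
python3 -c "
from h import *
crank(0)"
```

```text
pump mm [ -22.2 -192.7   89.5] r 85.5472471720036 ang 1.4001075595861128 F [-1.1  0.2 -1.6] gap 0.024158067051627846 t 5.1
```

```bash
python3 -c "
from h import *
a=1.714+np.arange(0,25)*.055
x=np.cos(a)*.0853;y=-np.sin(a)*.0853
for i in range(24):
  dx,dy=x[i+1]-x[i],y[i+1]-y[i]
  print([1]+[round(float(v)/.2,3) for v in(-c28*dx,dy,-s28*dx)]+[0],end=', ')
  if i%12==11: print()
"
```

```text
[1, 0.02, 0.004, 0.011, 0], [1, 0.02, 0.005, 0.011, 0], [1, 0.02, 0.006, 0.011, 0], [1, 0.02, 0.008, 0.01, 0], [1, 0.019, 0.009, 0.01, 0], [1, 0.019, 0.01, 0.01, 0], [1, 0.018, 0.011, 0.01, 0], [1, 0.018, 0.012, 0.009, 0], [1, 0.017, 0.013, 0.009, 0], [1, 0.016, 0.014, 0.009, 0], [1, 0.016, 0.015, 0.008, 0], [1, 0.015, 0.016, 0.008, 0], 
[1, 0.014, 0.017, 0.007, 0], [1, 0.013, 0.018, 0.007, 0], [1, 0.012, 0.019, 0.006, 0], [1, 0.011, 0.02, 0.006, 0], [1, 0.01, 0.02, 0.005, 0], [1, 0.009, 0.021, 0.005, 0], [1, 0.008, 0.022, 0.004, 0], [1, 0.007, 0.022, 0.004, 0], [1, 0.006, 0.022, 0.003, 0], [1, 0.005, 0.023, 0.003, 0], [1, 0.004, 0.023, 0.002, 0], [1, 0.003, 0.023, 0.001, 0],
```

Request:
{"op": "move_arm", "data": {
  "series": [1,0.02,0.004,0.011,0,1,0.02,0.005,0.011,0,1,0.02,0.006,0.011,0,1,0.02,0.008,0.01,0,1,0.019,0.009,0.01,0,1,0.019,0.01,0.01,0,1,0.018,0.011,0.01,0,1,0.018,0.012,0.009,0]
}}

```text
time: 5.9
eef_pos: [0.4486, -0.3857, 0.182]
eef_rot: [0.107, 0.994, 0.0, -0.001]
contact_force: [-1.7, -4.7, -5.4]
finger_gap: 0.0246
```

```bash
python3 -c "
from h import *
crank(0)"
```

```text
pump mm [ -57.8 -179.7   89.6] r 86.18569488829789 ang 1.844668982078875 F [-1.7 -4.7 -5.4] gap 0.024621492175242284 t 5.9
```

Request:
{"op": "move_arm", "data": {
  "series": [1,0.018,0.012,0.009,0,1,0.018,0.012,0.009,0,1,0.016,0.014,0.008,0,1,0.015,0.016,0.008,0,1,0.014,0.017,0.007,0,1,0.013,0.018,0.007,0]
}}

```text
time: 6.5
eef_pos: [0.4346, -0.3638, 0.1723]
eef_rot: [0.107, 0.994, 0.0, -0.0]
contact_force: [0.2, -3.8, -8.1]
finger_gap: 0.0241
```

```bash
cat >> h.py <<'E'
def ft():
    o=bot.get_obs();F=o["contact_force"];c,s=np.cos(BX[2]),np.sin(BX[2])
    e=np.array([c*F[0]+s*F[1],-s*F[0]+c*F[1],F[2]]);q=np.array([c28*e[0]+s28*e[2],e[1],-s28*e[0]+c28*e[2]])
    p=crank(0);a=np.arctan2(-(p[1]+.108),p[0]+.01)
    print("F pump",np.round(q,1),"tang cw",round(q[:2]@[-np.sin(a),-np.cos(a)],1),"rad out",round(q[:2]@[np.cos(a),-np.sin(a)],1))
E
python3 -c "
from h import *
ft()"
```

```text
pump mm [ -78.4 -161.2   89.7] r 86.65539553772689 ang 2.1669622549636816 F [ 0.2 -3.8 -8.1] gap 0.02410455140207506 t 6.5
F pump [-3.  -3.7 -7.6] tang cw -1.1 rad out 4.6
```

Request:
{"op": "move_arm", "data": {
  "series": [1,0.012,0.018,0.007,0,1,0.012,0.018,0.007,0,1,0.011,0.019,0.006,0]
}}

```text
time: 6.8
eef_pos: [0.4304, -0.3517, 0.1687]
eef_rot: [0.106, 0.994, 0.0, 0.0]
contact_force: [0.7, -2.7, -7.2]
finger_gap: 0.0239
```

```bash
python3 -c "
from h import *
ft()"
```

```text
pump mm [ -86.  -150.2   89.6] r 86.93205703612927 ang 2.3206375213599792 F [ 0.7 -2.7 -7.2] gap 0.02387628535812567 t 6.8
F pump [-2.3 -2.5 -6.9] tang cw -1.1 rad out 3.2
```

Request:
{"op": "move_arm", "data": {
  "series": [1,0.01,0.02,0.005,0,1,0.009,0.021,0.005,0,1,0,0,0,0]
}}

```text
time: 7.1
eef_pos: [0.4288, -0.344, 0.1672]
eef_rot: [0.106, 0.994, -0.001, 0.001]
contact_force: [0.5, -5.8, -9.4]
finger_gap: 0.0242
```

```bash
python3 -c "
from h import *
ft()"
```

```text
pump mm [ -89.5 -143.    89.7] r 86.84833506583983 ang 2.413175847408453 F [ 0.5 -5.8 -9.4] gap 0.024224402097665954 t 7.1
F pump [-2.9 -5.6 -9.1] tang cw -3.9 rad out 4.9
```

Request:
{"op": "move_arm", "data": {
  "series": [1,0.008,0.022,0.004,0,1,0.007,0.022,0.004,0,1,0,0,0,0]
}}

```text
time: 7.4
eef_pos: [0.4277, -0.3347, 0.1655]
eef_rot: [0.106, 0.994, -0.001, 0.001]
contact_force: [1.8, -5.5, -10.3]
finger_gap: 0.0242
```

```bash
python3 -c "
from h import *
ft()"
```

```text
pump mm [ -93.  -134.1   89.6] r 86.97357799869098 ang 2.522753841116607 F [  1.8  -5.5 -10.3] gap 0.024210592927760274 t 7.4
F pump [ -2.2  -5.  -10.5] tang cw -4.1 rad out 3.6
```

Request:
{"op": "move_arm", "data": {
  "series": [1,0.006,0.022,0.003,0,1,0.005,0.023,0.003,0,1,0.004,0.023,0.002,0,1,0,0,0,0]
}}

```text
time: 7.8
eef_pos: [0.4278, -0.3205, 0.1638]
eef_rot: [0.106, 0.994, -0.001, 0.001]
contact_force: [1.9, -5.3, -9.6]
finger_gap: 0.0239
```

```bash
python3 -c "
from h import *
import cv2
ft()
for n in('top','scene'): cv2.imwrite(f'pics/{n}5.png',bot.capture(n))
a=cv2.imread('pics/scene5.png')[100:320,60:300];cv2.imwrite('pics/s5.png',cv2.resize(a,None,fx=2.7,fy=2.7,interpolation=cv2.INTER_CUBIC))
"
```

```text
pump mm [ -96.2 -120.2   89.5] r 87.06520538457981 ang 2.6865973615113075 F [ 1.9 -5.3 -9.6] gap 0.023895512770585457 t 7.8
F pump [-1.9 -4.8 -9.9] tang cw -4.5 rad out 2.6
```

View pics/s5.png

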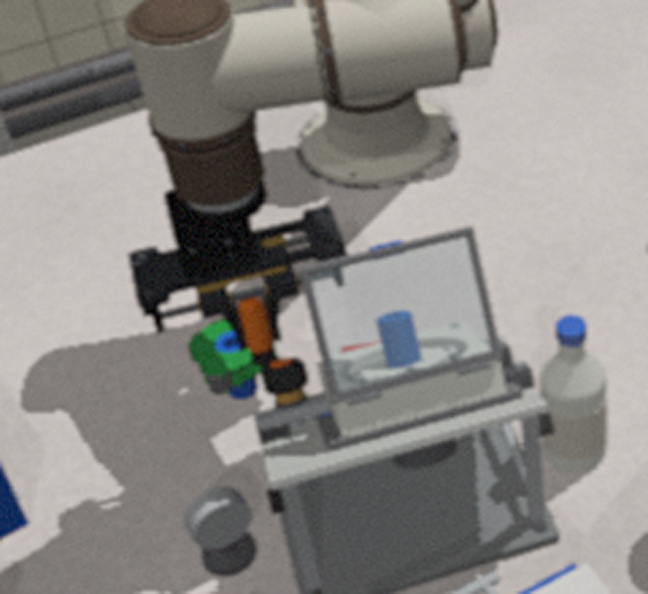

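Request:
{"op": "move_arm", "data": {
  "series": [1,0.003,0.023,0.001,0,1,0.002,0.023,0.001,0,1,0,0,0,0,1,0,0,0,0]
}}

```text
time: 8.3
eef_pos: [0.429, -0.3113, 0.1634]
eef_rot: [0.106, 0.994, -0.0, 0.001]
contact_force: [2.1, -6.0, -10.1]
finger_gap: 0.024
```

```bash
python3 -c "
from h import *
ft()
"
```

```text
pump mm [ -97.1 -111.    89.4] r 87.11888047391109 ang 2.7933240154422974 F [  2.1  -6.  -10.1] gap 0.024034369524861196 t 8.3
F pump [ -1.8  -5.4 -10.4] tang cw -5.3 rad out 2.0
```

Request:
{"op": "move_arm", "data": {
  "series": [0,0,0,0,0,0,0,0,0,0,0,0,0,0,0,0,0,0,0,0,0,0,0,0,0,0,0,0,0,0,0,0,0,0,0,0,0,0,-0.1,0,0,0,0,-0.15,0,0,0,0,-0.15,0,0,0,0,-0.15,0,0,0,0,-0.15,0]
}}

```text
time: 9.5
eef_pos: [0.4281, -0.311, 0.3046]
eef_rot: [0.107, 0.994, 0.0, -0.0]
contact_force: [-0.2, -0.0, -0.3]
finger_gap: 0.0871
```

```bash
python3 -c "
from h import *
import cv2
o=bot.get_obs();print(o['qpos'],o['eef_pos'])
for n in('top','scene'): cv2.imwrite(f'pics/{n}6.png',bot.capture(n))
a=cv2.imread('pics/scene6.png')[100:320,60:300];cv2.imwrite('pics/s6.png',cv2.resize(a,None,fx=2.7,fy=2.7,interpolation=cv2.INTER_CUBIC))
"
```

```text
[-3.21463041e-01  1.80380258e-01 -1.18668554e-01 -4.80796875e-05
 -1.27178735e+00 -1.46281788e+00] [ 0.42808645 -0.31097267  0.30459839]
```

View pics/s6.png

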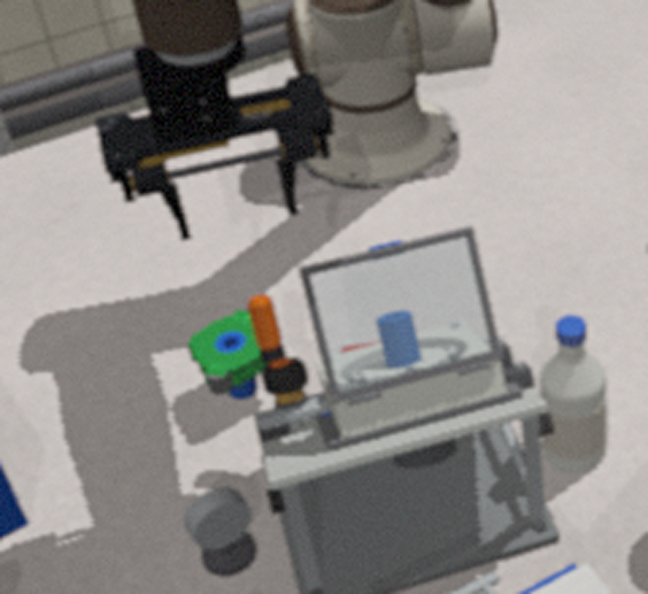

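```bash
python3 -c "
from h import *
g=np.array([60+260/2.7-.4,100+299/2.7-.4]);b=np.array([60+272/2.7-.4,100+343/2.7-.4])
for a in np.arange(2.3,3.3,.1):
    print(round(a,1),np.round(proj('scene',pump(*BX,arm(a,.113)))-g,1))
"; python3 -c "
import cv2
a=cv2.imread('pics/top6.png')[140:300,280:450]; cv2.imwrite('pics/t6.png',cv2.resize(a,None,fx=4,fy=3.7))"
```

```text
2.3 [-15.9   5.1]
2.4 [-13.   4.]
2.5 [-10.    2.9]
2.6 [-6.9  1.9]
2.7 [-3.7  1. ]
2.8 [-0.5  0.1]
2.9 [ 2.8 -0.7]
3.0 [ 6.  -1.5]
3.1 [ 9.2 -2.1]
3.2 [12.4 -2.7]
```

View pics/t6.png

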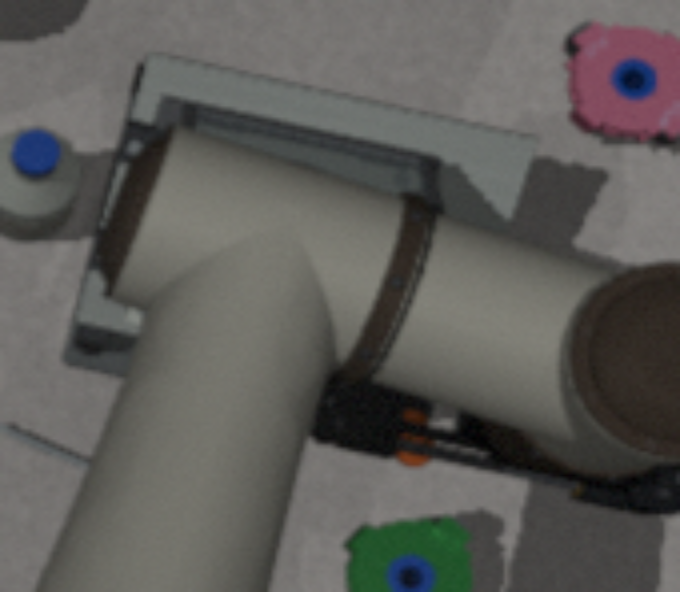

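Request:
{"op": "move_arm", "data": {
  "series": [0,0,0,-0.22,0,0,0,0,-0.22,0,0,0,0,-0.22,0,0,-0.22,0,0,0,0,-0.22,0,0,0,0,-0.22,0,0,0,0,-0.22,0,0,0,0,-0.22,0,0,0,0,-0.22,0,0,0,0,-0.22,0,0,0,0,-0.22,0,0,0,0,-0.22,0,0,0]
}}

```text
time: 10.8
eef_pos: [0.7649, -0.3733, 0.3952]
eef_rot: [0.106, 0.994, -0.004, 0.004]
contact_force: [0.6, 0.8, -4.2]
finger_gap: 0.0871
```

```bash
python3 -c "
from h import *
o=bot.get_obs();print(o['qpos'],o['eef_pos'],o['eef_rot'])"
```

```text
[-0.26283373  0.93672524  1.39423001  0.00751566 -2.01919126 -1.51735659] [ 0.76488191 -0.3732922   0.395211  ] [ 0.1061395   0.99433508 -0.00405402  0.00396594]
```

Request:
{"op": "move_arm", "data": {
  "series": [0,-0.2,0,0,0,0,-0.2,0,0,0,0,-0.2,0,0,0]
}}

```text
time: 11.1
eef_pos: [0.8133, -0.3672, 0.3699]
eef_rot: [0.106, 0.993, -0.019, 0.044]
contact_force: [-0.8, -0.0, 0.1]
finger_gap: 0.0868
```

```bash
python3 -c "
from h import *
from scipy.spatial.transform import Rotation as R
o=bot.get_obs();print(o['qpos'],o['eef_pos'],o['eef_rot'],R.from_quat(o['eef_rot']).as_matrix()[:,2])"
```

```text
[-0.23551031  0.97694027  1.40555439  0.02778281 -1.90692049 -1.53818927] [ 0.81326164 -0.36717861  0.36990009] [ 0.10631599  0.99317378 -0.01895035  0.04408674] [ 0.08354214 -0.04701624 -0.99539449]
```

Request:
{"op": "move_arm", "data": {
  "series": [0,-0.2,0,0,0,0,-0.2,0,0,0,0,-0.2,0,0,0,0,-0.2,0,0,0]
}}

```text
time: 11.5
eef_pos: [0.8699, -0.3585, 0.3329]
eef_rot: [0.106, 0.99, -0.035, 0.087]
contact_force: [-1.8, 0.1, -0.2]
finger_gap: 0.087
```

```bash
cat >> h.py <<'E'
def ori():
    from scipy.spatial.transform import Rotation as R
    o=bot.get_obs();M=R.from_quat(o["eef_rot"]).as_matrix()
    c,s=np.cos(BX[2]),np.sin(BX[2]);S=np.array([[c,s,0],[-s,c,0],[0,0,1]])
    print("t",o["time"],"q",np.round(o["qpos"],3),"p",np.round(o["eef_pos"],4),"F",np.round(o["contact_force"],1),"gap",round(o["finger_gap"],4))
    print("tool axes in stand cols:\n",np.round(S@M,3)," want z=(.469,0,-.883), y=(0,1,0)")
    z=(S@M)[:,2];print("pitch deg",np.degrees(np.arctan2(z[0],-z[2])),"roll",np.degrees(np.arctan2(z[1],-z[2])))
E
python3 -c "
from h import *
ori()"
```

```text
t 11.5 q [-0.204  1.028  1.405  0.053 -1.766 -1.564] p [ 0.8699 -0.3585  0.3329] F [-1.8  0.1 -0.2] gap 0.087
tool axes in stand cols:
 [[-0.984  0.008  0.18 ]
 [-0.001  0.999 -0.051]
 [-0.18  -0.051 -0.982]]  want z=(.469,0,-.883), y=(0,1,0)
pitch deg 10.380314329411679 roll -2.990487133784316
```

Request:
{"op": "move_arm", "data": {
  "series": [0,0.2,0,0,0,0,0.2,0,0,0]
}}

```text
time: 11.7
eef_pos: [0.8309, -0.3497, 0.3202]
eef_rot: [0.105, 0.99, -0.034, 0.084]
contact_force: [0.7, 0.1, 1.5]
finger_gap: 0.0867
```

```bash
python3 -c "
from h import *
ori()"
```

```text
t 11.7 q [-0.204  0.832  0.959  0.052 -1.525 -1.577] p [ 0.8309 -0.3497  0.3202] F [0.7 0.1 1.5] gap 0.0867
tool axes in stand cols:
 [[-0.985  0.007  0.173]
 [-0.002  0.999 -0.051]
 [-0.173 -0.051 -0.984]]  want z=(.469,0,-.883), y=(0,1,0)
pitch deg 9.961201825000174 roll -2.9703400645283304
```

Request:
{"op": "move_arm", "data": {
  "series": [0,-0.2,0,-0.1,0,0,-0.2,0,-0.1,0,0,-0.2,0,-0.1,0,0,-0.2,0,-0.1,0,0,-0.2,0,-0.1,0]
}}

```text
time: 12.2
eef_pos: [0.8806, -0.3357, 0.3952]
eef_rot: [0.105, 0.983, -0.053, 0.14]
contact_force: [0.0, -0.2, 0.8]
finger_gap: 0.0872
```

```bash
python3 -c "
from h import *
ori()"
```

```text
t 12.2 q [-0.167  0.972  1.408  0.088 -1.718 -1.59 ] p [ 0.8806 -0.3357  0.3952] F [ 0.  -0.2  0.8] gap 0.0872
tool axes in stand cols:
 [[-0.958  0.014  0.286]
 [-0.008  0.997 -0.075]
 [-0.286 -0.074 -0.955]]  want z=(.469,0,-.883), y=(0,1,0)
pitch deg 16.657532189315464 roll -4.512913470869122
```

Request:
{"op": "move_arm", "data": {
  "series": [0,0.15,0.2,0,0,0,0.15,0.22,0,0,0,0,0.22,0,0,0,0,0.22,0,0,0,0,0.22,0,0,0,0,0.22,0,0,0,0,0.22,0,0,0,0,0.22,0,0,0,0,0.22,0,0,0,-0.1,0.22,0,0,0,-0.2,0.1,-0.1,0]
}}

```text
time: 13.3
eef_pos: [0.9547, 0.0648, 0.3652]
eef_rot: [0.101, 0.982, -0.051, 0.152]
contact_force: [0.0, 17.4, 22.6]
finger_gap: 0.0869
```

```bash
python3 -c "
from h import *
ori()"
```

```text
t 13.3 q [ 0.296  1.031  1.408  0.213 -1.701 -2.019] p [0.9547 0.0648 0.3652] F [ 0.  17.4 22.6] gap 0.0869
tool axes in stand cols:
 [[-0.951  0.008  0.308]
 [-0.014  0.998 -0.069]
 [-0.308 -0.07  -0.949]]  want z=(.469,0,-.883), y=(0,1,0)
pitch deg 17.996471818605063 roll -4.151770330842718
```

```bash
python3 -c "
from h import *
import cv2
for n in('top','scene'): cv2.imwrite(f'pics/{n}7.png',bot.capture(n))
ori()"
```

```text
t 13.4 q [ 0.295  1.027  1.405  0.213 -1.7   -2.018] p [0.9541 0.0634 0.3674] F [ 0.2 -1.1 -1. ] gap 0.087
tool axes in stand cols:
 [[-0.951  0.009  0.31 ]
 [-0.013  0.998 -0.069]
 [-0.31  -0.069 -0.948]]  want z=(.469,0,-.883), y=(0,1,0)
pitch deg 18.096531470815798 roll -4.146357038376724
```

View pics/scene7.png

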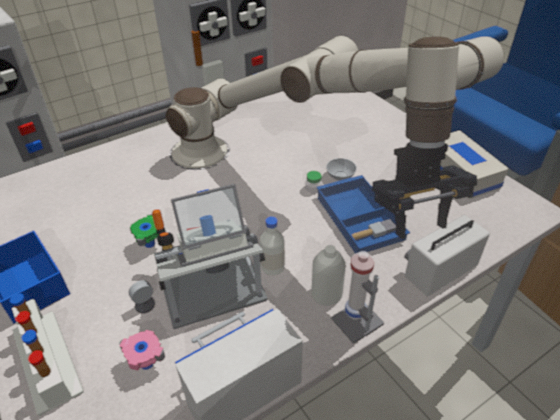

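View pics/top7.png

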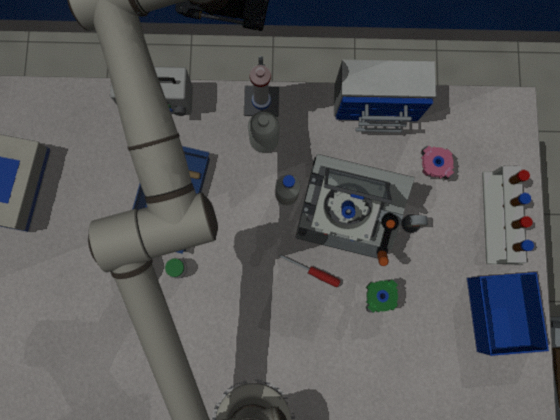

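Request:
{"op": "move_arm", "data": {
  "series": [0,-0.15,0.15,-0.1,0,0,-0.2,0.1,-0.1,0,0,-0.2,0.1,-0.1,0,0,-0.2,0.1,-0.1,0,0,-0.2,0.1,-0.1,0,0,0,0,0,0]
}}

```text
time: 14.0
eef_pos: [0.9571, 0.1219, 0.4363]
eef_rot: [0.097, 0.968, -0.04, 0.228]
contact_force: [0.6, -1.5, -0.1]
finger_gap: 0.0869
```

```bash
python3 -c "
from h import *
ori()"
```

```text
t 14.0 q [ 0.369  0.976  1.408  0.273 -1.616 -2.073] p [0.9571 0.1219 0.4363] F [ 0.6 -1.5 -0.1] gap 0.0869
tool axes in stand cols:
 [[-0.893 -0.002  0.45 ]
 [-0.017  0.999 -0.029]
 [-0.449 -0.033 -0.893]]  want z=(.469,0,-.883), y=(0,1,0)
pitch deg 26.73972921479246 roll -1.8339019759034267
```

Request:
{"op": "move_arm", "data": {
  "series": [0,-0.15,0.1,-0.08,0,0,0,0,0,0]
}}

```text
time: 14.2
eef_pos: [0.9569, 0.1335, 0.4445]
eef_rot: [0.096, 0.966, -0.038, 0.238]
contact_force: [-0.5, 0.0, -0.3]
finger_gap: 0.0868
```

```bash
cat >> h.py <<'E'
def to(p):
    """shift in tool axes (shares) to pump-frame point p"""
    from scipy.spatial.transform import Rotation as R
    o=bot.get_obs();M=R.from_quat(o["eef_rot"]).as_matrix();X=pump(*BX,p)
    print("target",np.round(X,4),"share",np.round(M.T@(X-o["eef_pos"])/.2,4)); crank(0)
E
python3 -c "
from h import *
ori();to((0,0,.068));to((0,0,.22))"
```

```text
t 14.2 q [ 0.383  0.971  1.408  0.284 -1.605 -2.083] p [0.9569 0.1335 0.4445] F [-0.5  0.  -0.3] gap 0.0868
tool axes in stand cols:
 [[-0.884 -0.005  0.468]
 [-0.018  1.    -0.023]
 [-0.467 -0.029 -0.884]]  want z=(.469,0,-.883), y=(0,1,0)
pitch deg 27.889015631883545 roll -1.4983288110997448
target [ 0.5458 -0.2226  0.19  ] share [ 2.083  -2.1238  0.4069]
pump mm [409.2 433.8 138.6] r 685.0351904898885 ang -1.226420042783182 F [-0.5  0.  -0.3] gap 0.08682084236962764 t 14.2
target [ 0.4759 -0.2078  0.3242] share [ 2.0848 -2.1414 -0.3529]
pump mm [409.2 433.8 138.6] r 685.0351904898885 ang -1.226420042783182 F [-0.5  0.  -0.3] gap 0.08682084236962764 t 14.2
```

Request:
{"op": "move_arm", "data": {
  "series": [0,0.14,-0.145,-0.08,0,0,0.14,-0.145,-0.08,0,0,0.14,-0.145,-0.08,0,0,0.14,-0.145,-0.08,0,0,0.14,-0.145,-0.08,0,0,0.14,-0.145,-0.06,0,0,0.14,-0.145,-0.04,0,0,0.14,-0.145,0,0,0,0.14,-0.145,0,0,0,0.14,-0.145,0,0,0,0.14,-0.145,0,0,0,0.14,-0.145,0,0]
}}

```text
time: 15.4
eef_pos: [0.5877, -0.1199, 0.3889]
eef_rot: [0.097, 0.966, -0.04, 0.238]
contact_force: [-0.4, 0.1, 0.4]
finger_gap: 0.0873
```

```bash
python3 -c "
from h import *
ori();to((0,0,.068));to((0,0,.22))"
```

```text
t 15.4 q [ 0.156  0.042 -0.25   0.259 -0.847 -2.055] p [ 0.5877 -0.1199  0.3889] F [-0.4  0.1  0.4] gap 0.0873
tool axes in stand cols:
 [[-0.884 -0.002  0.467]
 [-0.017  0.999 -0.027]
 [-0.467 -0.032 -0.884]]  want z=(.469,0,-.883), y=(0,1,0)
pitch deg 27.84374625952539 roll -1.7458027601977915
target [ 0.5458 -0.2226  0.19  ] share [ 0.5604 -0.514   0.8475]
pump mm [110.8 109.2 234.3] r 248.52148198485762 ang -1.3773330319535897 F [-0.4  0.1  0.4] gap 0.08725428802269167 t 15.4
target [ 0.4759 -0.2078  0.3242] share [ 0.5628 -0.5345  0.0878]
pump mm [110.8 109.2 234.3] r 248.52148198485762 ang -1.3773330319535897 F [-0.4  0.1  0.4] gap 0.08725428802269167 t 15.4
```

Request:
{"op": "move_arm", "data": {
  "series": [0,0.141,-0.134,0,0,0,0.141,-0.134,0,0,0,0.141,-0.134,0.02,0,0,0.141,-0.134,0.02,0,0,0,0,0,0]
}}

```text
time: 15.9
eef_pos: [0.4687, -0.2075, 0.3308]
eef_rot: [0.099, 0.966, -0.04, 0.235]
contact_force: [0.2, 0.2, -0.2]
finger_gap: 0.0873
```

```bash
python3 -c "
from h import *
import cv2
ori();to((0,0,.069))
for n in('top','scene'): cv2.imwrite(f'pics/{n}8.png',bot.capture(n))
a=cv2.imread('pics/scene8.png')[60:320,80:320];cv2.imwrite('pics/s8.png',cv2.resize(a,None,fx=2.3,fy=2.3,interpolation=cv2.INTER_CUBIC))
"
```

```text
t 15.9 q [-0.041 -0.093 -0.485  0.161 -0.713 -1.83 ] p [ 0.4687 -0.2075  0.3308] F [ 0.2  0.2 -0.2] gap 0.0873
tool axes in stand cols:
 [[-0.886  0.002  0.463]
 [-0.012  1.    -0.028]
 [-0.463 -0.031 -0.886]]  want z=(.469,0,-.883), y=(0,1,0)
pitch deg 27.580743537739824 roll -1.8196613903399546
target [ 0.5453 -0.2225  0.1909] share [-0.0224  0.028   0.7998]
pump mm [ -3.2  -1.2 229.1] r 107.05814028227228 ang -1.8217277075961507 F [ 0.2  0.2 -0.2] gap 0.08726495419065514 t 15.9
```

View pics/s8.png

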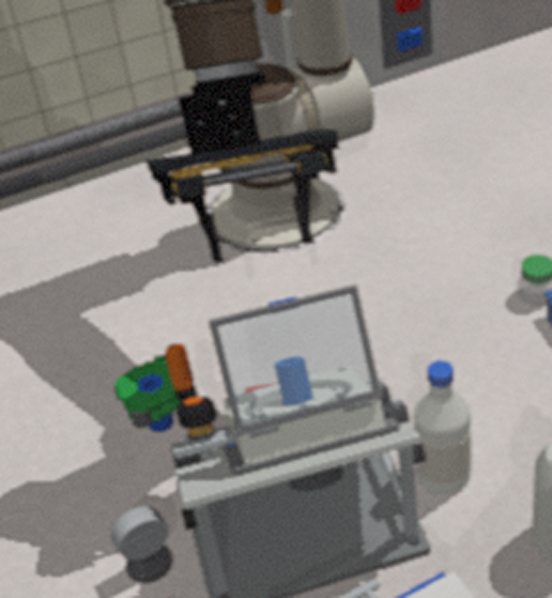

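Request:
{"op": "move_arm", "data": {
  "series": [0,-0.01,0.014,0.1,0,0,-0.01,0.014,0.12,0,0,0,0,0.12,0,0,0,0,0.12,0,0,0,0,0.12,0,0,0,0,0.1,0,0,0,0,0,0]
}}

```text
time: 16.7
eef_pos: [0.5395, -0.2174, 0.2117]
eef_rot: [0.096, 0.966, -0.04, 0.235]
contact_force: [0.7, -0.3, -0.6]
finger_gap: 0.087
```

```bash
python3 -c "
from h import *
import cv2
ori();to((0,0,.07))
for n in('top','scene'): cv2.imwrite(f'pics/{n}9.png',bot.capture(n))
a=cv2.imread('pics/scene9.png')[100:300,100:300];cv2.imwrite('pics/s9.png',cv2.resize(a,None,fx=3,fy=3,interpolation=cv2.INTER_CUBIC))
"
```

```text
t 16.7 q [-0.066  0.146 -0.59   0.258 -0.373 -1.92 ] p [ 0.5395 -0.2174  0.2117] F [ 0.7 -0.3 -0.6] gap 0.087
tool axes in stand cols:
 [[-0.887 -0.004  0.462]
 [-0.018  0.999 -0.027]
 [-0.462 -0.033 -0.886]]  want z=(.469,0,-.883), y=(0,1,0)
pitch deg 27.54755845548662 roll -1.759295245805797
target [ 0.5448 -0.2224  0.1918] share [ 0.0186 -0.0162  0.1034]
pump mm [ 3.8  3.9 90.5] r 112.71521785073739 ang -1.7619586603889599 F [ 0.7 -0.3 -0.6] gap 0.08698600481898724 t 16.7
```

View pics/s9.png

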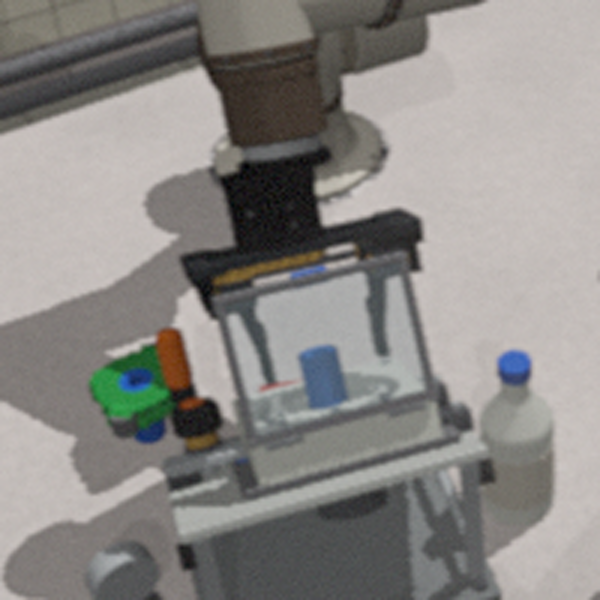

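Request:
{"op": "move_arm", "data": {
  "series": [0,0.018,-0.016,0.04,0,0,0,0,0.04,0,0,0,0,0.02,0,1,0,0,0,0,1,0,0,0,0,1,0,0,0,0,1,0,0,0,0,1,0,0,0,0]
}}

```text
time: 17.6
eef_pos: [0.5441, -0.2228, 0.1955]
eef_rot: [0.096, 0.966, -0.04, 0.238]
contact_force: [-0.5, -0.7, -0.1]
finger_gap: 0.0549
```

```bash
python3 -c "
from h import *
ori();to((0,0,.07))"
```

```text
t 17.6 q [-0.08   0.176 -0.611  0.282 -0.316 -1.937] p [ 0.5441 -0.2228  0.1955] F [-0.5 -0.7 -0.1] gap 0.0549
tool axes in stand cols:
 [[-0.884 -0.002  0.467]
 [-0.017  0.999 -0.027]
 [-0.467 -0.032 -0.884]]  want z=(.469,0,-.883), y=(0,1,0)
pitch deg 27.86014695145076 roll -1.7395624786966517
target [ 0.5448 -0.2224  0.1918] share [0.006  0.0031 0.0178]
pump mm [ 1.2 -0.5 73.6] r 108.07394437899484 ang -1.78091249705769 F [-0.5 -0.7 -0.1] gap 0.05490307556338683 t 17.6
```

Centred within about 1 mm on the hub; close fully.

Request:
{"op": "move_arm", "data": {
  "series": [1,0.005,0.002,0.015,0,1,0,0,0,0,1,0,0,0,0,1,0,0,0,0,1,0,0,0,0,1,0,0,0,0,1,0,0,0,0]
}}

```text
time: 18.3
eef_pos: [0.5444, -0.2227, 0.1918]
eef_rot: [0.096, 0.966, -0.04, 0.237]
contact_force: [1.1, 0.4, -2.4]
finger_gap: 0.0325
```

```bash
python3 -c "
from h import *
import cv2
ori();to((0,0,.07))
a=bot.capture('scene')[130:300,110:280];cv2.imwrite('pics/s10.png',cv2.resize(a,None,fx=3.5,fy=3.5,interpolation=cv2.INTER_CUBIC))
"
```

```text
t 18.3 q [-0.081  0.181 -0.618  0.291 -0.305 -1.946] p [ 0.5444 -0.2227  0.1918] F [ 1.1  0.4 -2.4] gap 0.0325
tool axes in stand cols:
 [[-0.885 -0.002  0.466]
 [-0.017  0.999 -0.027]
 [-0.466 -0.032 -0.884]]  want z=(.469,0,-.883), y=(0,1,0)
pitch deg 27.78867740412866 roll -1.7507710519691932
target [ 0.5448 -0.2224  0.1918] share [-0.0016  0.0014  0.0008]
pump mm [-0.3 -0.3 70.2] r 108.15154797839259 ang -1.795261219531381 F [ 1.1  0.4 -2.4] gap 0.03253385486319722 t 18.3
```

View pics/s10.png

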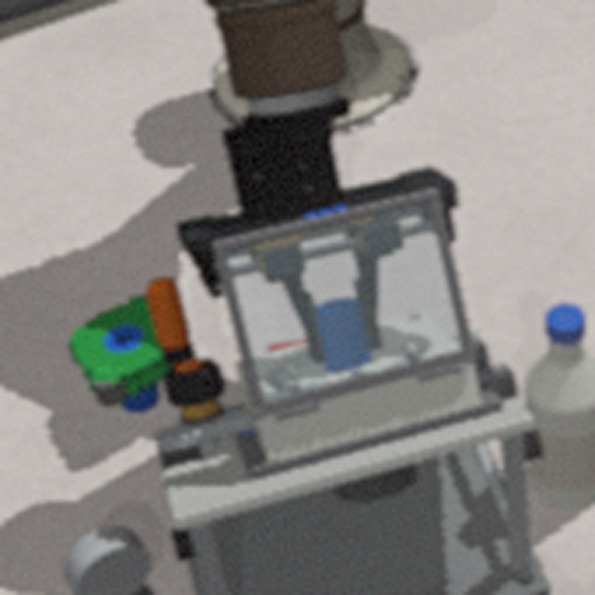

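Request:
{"op": "move_arm", "data": {
  "series": [1,0,-0.001,-0.03,0,1,0,-0.0015,-0.05,0,1,0,-0.0015,-0.05,0,1,0,0,0,0]
}}

```text
time: 18.75
eef_pos: [0.5324, -0.2202, 0.217]
eef_rot: [0.097, 0.965, -0.04, 0.239]
contact_force: [1.0, 0.2, -3.8]
finger_gap: 0.0323
```

```bash
python3 -c "
from h import *
ori();to((0,0,.155))"
```

```text
t 18.75 q [-0.073  0.129 -0.595  0.248 -0.376 -1.906] p [ 0.5324 -0.2202  0.217 ] F [ 1.   0.2 -3.8] gap 0.0323
tool axes in stand cols:
 [[-0.883 -0.002  0.469]
 [-0.016  1.    -0.027]
 [-0.468 -0.031 -0.883]]  want z=(.469,0,-.883), y=(0,1,0)
pitch deg 27.96159031112335 roll -1.7309049586222909
target [ 0.5058 -0.2142  0.2669] share [ 0.0037 -0.0057 -0.2842]
pump mm [ 0.7 -0.4 98.1] r 108.17320497183367 ang -1.7860216893848742 F [ 1.   0.2 -3.8] gap 0.03231553073670252 t 18.75
```

Request:
{"op": "move_arm", "data": {
  "series": [1,0.001,-0.001,-0.05,0,1,0.001,-0.001,-0.05,0,1,0.001,-0.001,-0.05,0,1,0,-0.001,-0.05,0,1,0,-0.001,-0.05,0,1,0,-0.001,-0.05,0,1,0,0,-0.05,0,1,0,0,0,0]
}}

```text
time: 19.55
eef_pos: [0.5007, -0.2126, 0.2789]
eef_rot: [0.096, 0.965, -0.04, 0.239]
contact_force: [1.0, 0.0, -3.3]
finger_gap: 0.032
```

```bash
python3 -c "
from h import *
import cv2
ori();to((0,0,.155))
a=bot.capture('scene')[60:300,80:320];cv2.imwrite('pics/s11.png',cv2.resize(a,None,fx=2.5,fy=2.5,interpolation=cv2.INTER_CUBIC))
"
```

```text
t 19.55 q [-0.054  0.005 -0.54   0.189 -0.553 -1.853] p [ 0.5007 -0.2126  0.2789] F [ 1.   0.  -3.3] gap 0.032
tool axes in stand cols:
 [[-0.883 -0.003  0.47 ]
 [-0.017  1.    -0.027]
 [-0.47  -0.031 -0.882]]  want z=(.469,0,-.883), y=(0,1,0)
pitch deg 28.032721337426235 roll -1.721745139655141
target [ 0.5058 -0.2142  0.2669] share [ 0.0047 -0.0003  0.0655]
pump mm [  0.9   0.4 168.1] r 108.97892299162616 ang -1.7844715212015534 F [ 1.   0.  -3.3] gap 0.03203571000436951 t 19.55
```

View pics/s11.png

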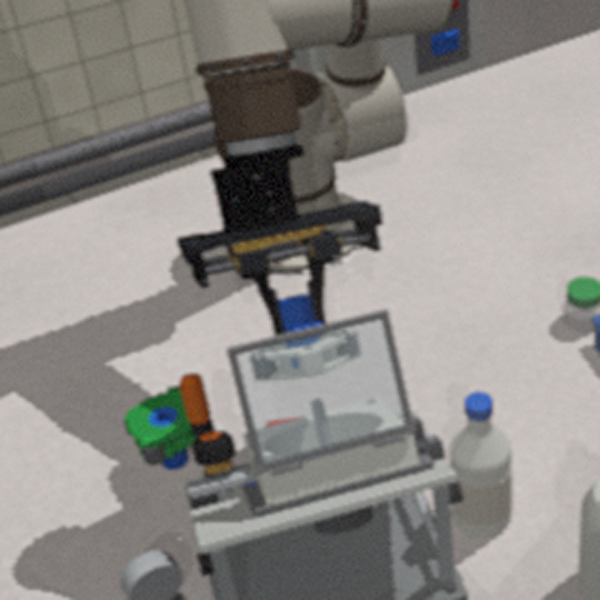

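Request:
{"op": "move_arm", "data": {
  "series": [1,0,0,-0.11,0,1,0,0,-0.11,0,1,0,0,-0.11,0,1,0.118,0.1,-0.063,0,1,0.118,0.1,-0.063,0,1,0.118,0.1,-0.063,0,1,0.118,0.1,-0.063,0,1,0.118,0.1,-0.063,0,1,0,0,0,0]
}}

```text
time: 20.5
eef_pos: [0.3586, -0.0765, 0.332]
eef_rot: [0.092, 0.966, -0.038, 0.238]
contact_force: [0.4, -0.0, -3.1]
finger_gap: 0.0322
```

```bash
python3 -c "
from h import *
ori()"
```

```text
t 20.5 q [ 0.493 -0.433 -0.794  0.424 -0.885 -2.471] p [ 0.3586 -0.0765  0.332 ] F [ 0.4 -0.  -3.1] gap 0.0322
tool axes in stand cols:
 [[-0.884 -0.012  0.468]
 [-0.024  0.999 -0.021]
 [-0.467 -0.03  -0.884]]  want z=(.469,0,-.883), y=(0,1,0)
pitch deg 27.9078468714428 roll -1.3634135942579313
```

Request:
{"op": "move_arm", "data": {
  "series": [1,0.1,0,-0.053,0,1,0.1,0,-0.053,0,1,0.1,0,-0.053,0]
}}

```text
time: 20.8
eef_pos: [0.2931, -0.0661, 0.3324]
eef_rot: [0.099, 0.966, -0.041, 0.237]
contact_force: [-1.3, 1.4, -1.9]
finger_gap: 0.0324
```

```bash
python3 -c "
from h import *
ori()"
```

```text
t 20.8 q [ 0.839 -0.647 -0.876  0.474 -1.156 -2.767] p [ 0.2931 -0.0661  0.3324] F [-1.3  1.4 -1.9] gap 0.0324
tool axes in stand cols:
 [[-0.885  0.002  0.466]
 [-0.013  1.    -0.029]
 [-0.466 -0.032 -0.884]]  want z=(.469,0,-.883), y=(0,1,0)
pitch deg 27.771945871450708 roll -1.8685749867968766
```

Request:
{"op": "move_arm", "data": {
  "series": [1,0.05,-0.05,0.1,0,1,0.05,-0.05,0.1,0,1,0.05,-0.05,0.1,0,1,0.05,-0.05,0.1,0]
}}

```text
time: 21.2
eef_pos: [0.2874, -0.1079, 0.2453]
eef_rot: [0.096, 0.966, -0.038, 0.237]
contact_force: [3.1, -3.6, -28.4]
finger_gap: 0.0325
```

```bash
python3 -c "
from h import *
ori()"
```

```text
t 21.2 q [ 0.511 -0.569 -1.07   0.486 -0.769 -2.582] p [ 0.2874 -0.1079  0.2453] F [  3.1  -3.6 -28.4] gap 0.0325
tool axes in stand cols:
 [[-0.885 -0.004  0.466]
 [-0.017  1.    -0.023]
 [-0.466 -0.029 -0.884]]  want z=(.469,0,-.883), y=(0,1,0)
pitch deg 27.78542067004607 roll -1.508319149736153
```

Request:
{"op": "move_arm", "data": {
  "series": [1,0.05,0,-0.026,0,1,0.05,0,-0.026,0,1,0.05,0,-0.026,0,1,0,0,0,0]
}}

```text
time: 21.6
eef_pos: [0.2583, -0.1035, 0.2554]
eef_rot: [0.094, 0.967, -0.035, 0.234]
contact_force: [0.8, 1.0, -3.4]
finger_gap: 0.0323
```

```bash
python3 -c "
from h import *
ori();print(bot.get_obs()['qpos'][2])"
```

```text
t 21.6 q [ 0.776 -0.737 -1.069  0.475 -1.029 -2.746] p [ 0.2583 -0.1035  0.2554] F [ 0.8  1.  -3.4] gap 0.0323
tool axes in stand cols:
 [[-0.888 -0.009  0.459]
 [-0.019  1.    -0.017]
 [-0.459 -0.024 -0.888]]  want z=(.469,0,-.883), y=(0,1,0)
pitch deg 27.322325849642613 roll -1.0916411308205123
-1.0685272343087915
```

Request:
{"op": "move_arm", "data": {
  "series": [1,0,-0.15,0,0,1,0,-0.15,0,0,1,0,-0.15,0,0,1,0,-0.15,0,0]
}}

```text
time: 22.0
eef_pos: [0.2396, -0.1875, 0.2562]
eef_rot: [0.095, 0.969, -0.036, 0.226]
contact_force: [0.4, 0.1, -3.3]
finger_gap: 0.0324
```

```bash
python3 -c "
from h import *
ori();print(bot.get_obs()['qpos'][2])"
```

```text
t 22.0 q [ 0.019 -0.536 -0.923  0.179 -0.746 -1.89 ] p [ 0.2396 -0.1875  0.2562] F [ 0.4  0.1 -3.3] gap 0.0324
tool axes in stand cols:
 [[-0.896 -0.008  0.445]
 [-0.019  1.    -0.021]
 [-0.444 -0.027 -0.895]]  want z=(.469,0,-.883), y=(0,1,0)
pitch deg 26.405293552959932 roll -1.3330804408156738
-0.9225044339531276
```

Request:
{"op": "move_arm", "data": {
  "series": [1,0.1,0,0,0,1,0.1,0,0,0,1,0.1,0,0,0,1,0.1,0,0,0]
}}

```text
time: 22.4
eef_pos: [0.17, -0.1783, 0.2231]
eef_rot: [0.094, 0.969, -0.033, 0.224]
contact_force: [1.7, 0.1, -0.3]
finger_gap: 0.0322
```

```bash
python3 -c "
from h import *
ori();print(bot.get_obs()['qpos'][2])"
```

```text
t 22.4 q [ 0.228 -0.799 -1.069  0.258 -0.905 -2.112] p [ 0.17   -0.1783  0.2231] F [ 1.7  0.1 -0.3] gap 0.0322
tool axes in stand cols:
 [[-0.898 -0.01   0.44 ]
 [-0.019  1.    -0.015]
 [-0.44  -0.022 -0.898]]  want z=(.469,0,-.883), y=(0,1,0)
pitch deg 26.132419303699773 roll -0.9785484921535399
-1.0694925090230625
```

Request:
{"op": "move_arm", "data": {
  "series": [1,0.05,0,0.08,0,1,0.05,0,0.08,0,1,0.05,0,0.08,0]
}}

```text
time: 22.7
eef_pos: [0.1652, -0.1963, 0.1766]
eef_rot: [0.092, 0.97, -0.025, 0.224]
contact_force: [0.7, 0.5, -3.6]
finger_gap: 0.0323
```

```bash
python3 -c "
from h import *
ori();print(bot.get_obs()['qpos'][2])"
```

```text
t 22.7 q [-0.189 -0.547 -1.068  0.012 -0.596 -1.579] p [ 0.1652 -0.1963  0.1766] F [ 0.7  0.5 -3.6] gap 0.0323
tool axes in stand cols:
 [[-0.898 -0.018  0.439]
 [-0.019  1.     0.002]
 [-0.439 -0.006 -0.899]]  want z=(.469,0,-.883), y=(0,1,0)
pitch deg 26.029407663081116 roll 0.13478272166690508
-1.0675999863684273
```

```bash
python3 -c "
from h import *
def g(uv,z=0):
    o,d=ray('top',uv);return np.round((o+d*(z-o[2])/d[2])[:2],3)
for n,uv in dict(green=(382,296),scr1=(283,255),scr2=(340,285),jar=(175,268),bowl=(134,267),bin_l=(470,278),bin_b=(482,355),base=(255,415),mid=(440,330),left=(230,330)).items(): print(n,g(uv))
"
```

```text
green [ 0.335 -0.345]
scr1 [ 0.441 -0.072]
scr2 [ 0.362 -0.23 ]
jar [0.398 0.225]
bowl [0.399 0.338]
bin_l [ 0.389 -0.587]
bin_b [ 0.184 -0.612]
base [ 0.017 -0.006]
mid [ 0.248 -0.501]
left [0.235 0.068]
```

Request:
{"op": "move_arm", "data": {
  "series": [1,-0.133,0.143,0.065,0,1,-0.133,0.143,0.065,0,1,-0.133,0.143,0.065,0,1,0,0,0,0]
}}

```text
time: 23.1
eef_pos: [0.2774, -0.1484, 0.1941]
eef_rot: [0.087, 0.972, -0.01, 0.217]
contact_force: [-0.5, 0.1, -3.3]
finger_gap: 0.0322
```

```bash
python3 -c "
from h import *
ori()"
```

```text
t 23.1 q [ 0.157 -0.411 -1.063  0.255 -0.511 -2.103] p [ 0.2774 -0.1484  0.1941] F [-0.5  0.1 -3.3] gap 0.0322
tool axes in stand cols:
 [[-0.905 -0.035  0.423]
 [-0.024  0.999  0.031]
 [-0.424  0.017 -0.905]]  want z=(.469,0,-.883), y=(0,1,0)
pitch deg 25.058161994550115 roll 1.932457591102614
```

Request:
{"op": "move_arm", "data": {
  "series": [1,0.042,0,0.09,0,1,0.042,0,0.09,0,1,0.042,0,0.09,0,1,0,0,0,0]
}}

```text
time: 23.5
eef_pos: [0.2783, -0.1678, 0.1458]
eef_rot: [0.089, 0.975, 0.003, 0.205]
contact_force: [0.5, -0.6, -2.8]
finger_gap: 0.0326
```

```bash
python3 -c "
from h import *
ori()"
```

```text
t 23.5 q [ 0.002 -0.239 -1.069  0.099 -0.33  -1.841] p [ 0.2783 -0.1678  0.1458] F [ 0.5 -0.6 -2.8] gap 0.0326
tool axes in stand cols:
 [[-0.916 -0.036  0.398]
 [-0.017  0.998  0.052]
 [-0.4    0.041 -0.916]]  want z=(.469,0,-.883), y=(0,1,0)
pitch deg 23.518508829237174 roll 3.275323265355721
```

Request:
{"op": "move_arm", "data": {
  "series": [1,0.08,0,0.07,0,1,0.08,0,0.07,0,1,0.08,0,0.04,0]
}}

```text
time: 23.8
eef_pos: [0.2542, -0.175, 0.0998]
eef_rot: [0.084, 0.975, 0.014, 0.207]
contact_force: [0.0, -0.4, -3.2]
finger_gap: 0.0323
```

```bash
python3 -c "
from h import *
ori()"
```

```text
t 23.8 q [-0.108 -0.12  -1.067 -0.178 -0.212 -1.468] p [ 0.2542 -0.175   0.0998] F [ 0.  -0.4 -3.2] gap 0.0323
tool axes in stand cols:
 [[-0.916 -0.05   0.398]
 [-0.021  0.997  0.078]
 [-0.4    0.063 -0.914]]  want z=(.469,0,-.883), y=(0,1,0)
pitch deg 23.5170806283834 roll 4.861656937289992
```

Request:
{"op": "move_arm", "data": {
  "series": [1,0.092,0,-0.036,0,1,0.092,0,-0.036,0,1,0.092,0,-0.036,0]
}}

```text
time: 24.1
eef_pos: [0.196, -0.1738, 0.0974]
eef_rot: [0.082, 0.975, 0.02, 0.207]
contact_force: [-0.3, -1.0, -3.3]
finger_gap: 0.0325
```

```bash
python3 -c "
from h import *
ori()"
```

```text
t 24.1 q [-0.244 -0.209 -1.067 -0.333 -0.322 -1.2  ] p [ 0.196  -0.1738  0.0974] F [-0.3 -1.  -3.3] gap 0.0325
tool axes in stand cols:
 [[-0.916 -0.056  0.397]
 [-0.022  0.996  0.09 ]
 [-0.401  0.074 -0.913]]  want z=(.469,0,-.883), y=(0,1,0)
pitch deg 23.5098155719226 roll 5.611693069535618
```

```bash
cat >> h.py <<'E'
def tow(X,n=1):
    from scipy.spatial.transform import Rotation as R
    o=bot.get_obs();M=R.from_quat(o["eef_rot"]).as_matrix();d=M.T@(np.asarray(X)-o["eef_pos"])
    print("to",np.round(X,4),"mm",round(np.linalg.norm(d)*1e3,1),"share/row",np.round(d/.2/n,4))
TR=(0.59570295,0.25043477,-0.20873385)
def tray(x,y,z): return st(*TR,(-.058+x,y,z))
E
python3 -c "
from h import *
tow([.28,-.10,.24],4)
A=np.array([.28,-.10,.24]);B=tray(-.026,0,.17)
from scipy.spatial.transform import Rotation as R
o=bot.get_obs();M=R.from_quat(o['eef_rot']).as_matrix();print(B,np.linalg.norm(B-A),M.T@(B-A)/.2)
"
```

```text
to [ 0.28 -0.1   0.24] mm 181.2 share/row [-0.1504  0.12   -0.1195]
[0.51352625 0.26784137 0.17      ] 0.4412955700498546 [-0.60028755  1.9647684   0.80491271]
```

Request:
{"op": "move_arm", "data": {
  "series": [1,-0.15,0.12,-0.12,0,1,-0.15,0.12,-0.12,0,1,-0.15,0.12,-0.12,0,1,-0.15,0.12,-0.12,0,1,-0.055,0.17,0.04,0,1,-0.055,0.17,0.04,0,1,-0.055,0.17,0.04,0,1,-0.055,0.17,0.04,0]
}}

```text
time: 24.9
eef_pos: [0.3319, 0.0007, 0.2094]
eef_rot: [0.078, 0.975, 0.03, 0.204]
contact_force: [1.2, -1.0, -3.1]
finger_gap: 0.0321
```

```bash
python3 -c "
from h import *
ori();tow(tray(-.026,0,.17),8)"
```

```text
t 24.9 q [ 0.699 -0.38  -1.062  0.441 -0.593 -2.761] p [0.3319 0.0007 0.2094] F [ 1.2 -1.  -3.1] gap 0.0321
tool axes in stand cols:
 [[-0.919 -0.068  0.388]
 [-0.027  0.994  0.11 ]
 [-0.393  0.091 -0.915]]  want z=(.469,0,-.883), y=(0,1,0)
pitch deg 23.00348543673772 roll 6.863671935769097
to [0.5135 0.2678 0.17  ] mm 325.4 share/row [-0.0656  0.1782  0.0728]
```

```bash
python3 -c "
from h import *
tow([.45,.05,.26],4)"
```

```text
to [0.45 0.05 0.26] mm 137.6 share/row [-0.1483  0.0871  0.0033]
```

Request:
{"op": "move_arm", "data": {
  "series": [1,-0.148,0.087,0,0,1,-0.148,0.087,0,0,1,-0.148,0.087,0,0,1,-0.148,0.087,0,0]
}}

```text
time: 25.3
eef_pos: [0.4502, 0.0483, 0.2618]
eef_rot: [0.079, 0.976, 0.029, 0.203]
contact_force: [-0.4, -0.5, -1.9]
finger_gap: 0.0324
```

```bash
python3 -c "
from h import *
ori();tow(tray(-.026,0,.17),7)"
```

```text
t 25.3 q [ 0.584 -0.134 -0.739  0.347 -0.632 -2.563] p [0.4502 0.0483 0.2618] F [-0.4 -0.5 -1.9] gap 0.0324
tool axes in stand cols:
 [[-0.92  -0.066  0.387]
 [-0.026  0.994  0.107]
 [-0.392  0.088 -0.916]]  want z=(.469,0,-.883), y=(0,1,0)
pitch deg 22.903488253246095 roll 6.656833693780523
to [0.5135 0.2678 0.17  ] mm 246.3 share/row [0.0107 0.1553 0.082 ]
```

Request:
{"op": "move_arm", "data": {
  "series": [1,0.01,0.155,0.08,0,1,0.01,0.155,0.08,0,1,0.01,0.155,0.08,0,1,0.01,0.155,0.08,0,1,0.01,0.155,0.08,0,1,0.01,0.155,0.08,0,1,0.01,0.155,0.08,0,1,0,0,0,0]
}}

```text
time: 26.1
eef_pos: [0.5184, 0.2689, 0.1785]
eef_rot: [0.074, 0.978, 0.031, 0.195]
contact_force: [-0.5, -0.2, -2.6]
finger_gap: 0.0325
```

```bash
python3 -c "
from h import *
import cv2
ori();tow(tray(-.026,0,.08),5)
for n in('top','scene'): cv2.imwrite(f'pics/{n}12.png',bot.capture(n))
a=cv2.imread('pics/scene12.png')[60:280,240:460];cv2.imwrite('pics/s12.png',cv2.resize(a,None,fx=2.7,fy=2.7,interpolation=cv2.INTER_CUBIC))
"
```

```text
t 26.1 q [ 0.838  0.226 -0.662  0.63  -0.467 -3.097] p [0.5184 0.2689 0.1785] F [-0.5 -0.2 -2.6] gap 0.0325
tool axes in stand cols:
 [[-0.926 -0.075  0.371]
 [-0.036  0.993  0.111]
 [-0.376  0.09  -0.922]]  want z=(.469,0,-.883), y=(0,1,0)
pitch deg 21.89802470724973 roll 6.887368761621167
to [0.5135 0.2678 0.08  ] mm 98.6 share/row [ 0.0414 -0.0105  0.0889]
```

View pics/s12.png

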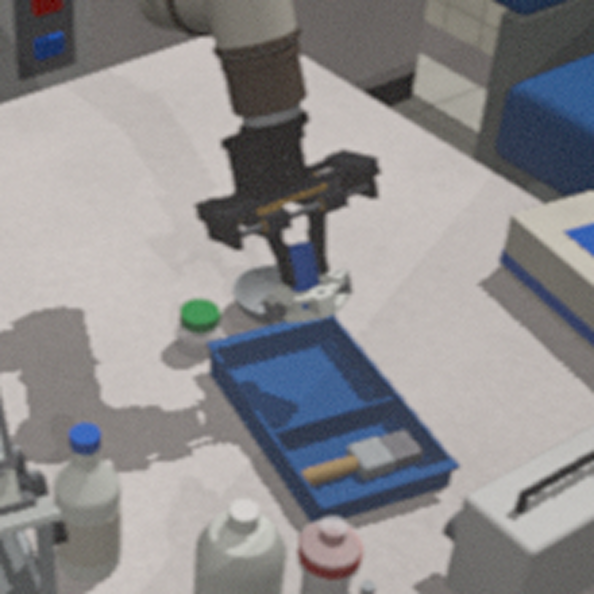

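View pics/top12.png

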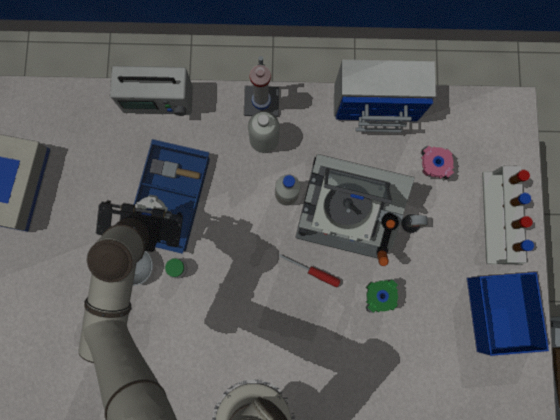

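Request:
{"op": "move_arm", "data": {
  "series": [1,0,0,0,-0.075,1,0,0,0,-0.075,1,0,0,0,0]
}}

```text
time: 26.5
eef_pos: [0.5159, 0.2637, 0.1793]
eef_rot: [-0.039, 0.98, 0.007, 0.197]
contact_force: [0.1, -0.3, -3.0]
finger_gap: 0.0325
```

```bash
cat >> h.py <<'E'
def place():
    from scipy.spatial.transform import Rotation as R
    o=bot.get_obs();M=R.from_quat(o["eef_rot"]).as_matrix();z=M[:,2]
    th=np.arctan2(np.hypot(z[0],z[1]),-z[2]);u=np.array([z[0],z[1],0])/np.hypot(z[0],z[1])
    C=tray(0,0,.004);print("C",C,"theta",np.degrees(th),"az",np.degrees(np.arctan2(u[1],u[0])),"tooly",np.round(M[:,1],3))
    L,b=np.hypot(.045,.056),np.arctan2(.056,.045)
    E=C-.045*u
    tow(E+L*(np.cos(b+th)*u+np.sin(b+th)*np.array([0,0,1])))
    tow(C+[0,0,.056])
E
python3 -c "
from h import *
ori();place()"
```

```text
t 26.5 q [ 0.836  0.218 -0.669  0.628 -0.47  -2.861] p [0.5159 0.2637 0.1793] F [ 0.1 -0.3 -3. ] gap 0.0325
tool axes in stand cols:
 [[-0.884 -0.285  0.37 ]
 [-0.263  0.959  0.108]
 [-0.386 -0.002 -0.923]]  want z=(.469,0,-.883), y=(0,1,0)
pitch deg 21.870115022759688 roll 6.685817785386298
C [0.53896189 0.26245361 0.004     ] theta 22.692643359418522 az 4.295386147316979 tooly [-0.079  0.997 -0.002]
to [0.5139 0.2606 0.073 ] mm 106.3 share/row [ 0.2153 -0.0138  0.486 ]
to [0.539  0.2625 0.06  ] mm 121.5 share/row [ 0.1247 -0.0143  0.5945]
```

Request:
{"op": "move_arm", "data": {
  "series": [1,0.038,-0.002,0.086,0,1,0.038,-0.002,0.086,0,1,0.038,-0.002,0.086,0,1,0.038,-0.002,0.086,0,1,0.03,-0.002,0.06,0,1,0,0,0,0]
}}

```text
time: 27.1
eef_pos: [0.5209, 0.262, 0.1062]
eef_rot: [-0.041, 0.983, 0.006, 0.18]
contact_force: [0.5, -0.3, -3.1]
finger_gap: 0.032
```

```bash
python3 -c "
from h import *
import cv2
ori();place()
a=bot.capture('scene')[100:260,280:440];cv2.imwrite('pics/s13.png',cv2.resize(a,None,fx=3.6,fy=3.6,interpolation=cv2.INTER_CUBIC))
"
```

```text
t 27.1 q [ 0.744  0.323 -0.786  0.918 -0.279 -3.097] p [0.5209 0.262  0.1062] F [ 0.5 -0.3 -3.1] gap 0.032
tool axes in stand cols:
 [[-0.895 -0.289  0.339]
 [-0.271  0.957  0.1  ]
 [-0.354 -0.002 -0.935]]  want z=(.469,0,-.883), y=(0,1,0)
pitch deg 19.945346279052732 roll 6.107972993588748
C [0.53896189 0.26245361 0.004     ] theta 20.723594054821564 az 4.445368300663017 tooly [-0.084  0.997 -0.002]
to [0.5163 0.2607 0.0723] mm 34.3 share/row [ 0.0819 -0.0041  0.1504]
to [0.539  0.2625 0.06  ] mm 49.6 share/row [-0.0026 -0.0047  0.2481]
```

View pics/s13.png

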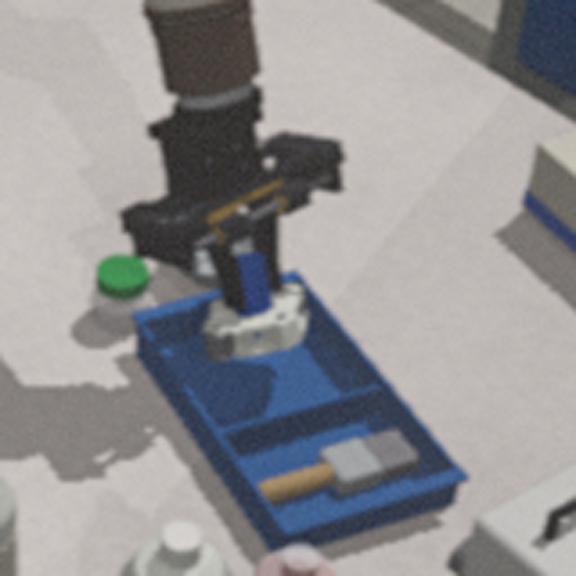

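Request:
{"op": "move_arm", "data": {
  "series": [1,0.03,-0.002,0.06,0,1,0.03,-0.002,0.06,0,1,0,0,0,0]
}}

```text
time: 27.45
eef_pos: [0.5222, 0.2613, 0.0894]
eef_rot: [-0.044, 0.985, 0.006, 0.169]
contact_force: [0.9, 0.4, -4.2]
finger_gap: 0.032
```

```bash
python3 -c "
from h import *
ori();place()
"
```

```text
t 27.45 q [ 0.731  0.353 -0.789  0.928 -0.256 -3.097] p [0.5222 0.2613 0.0894] F [ 0.9  0.4 -4.2] gap 0.032
tool axes in stand cols:
 [[-0.901 -0.293  0.32 ]
 [-0.277  0.956  0.094]
 [-0.333 -0.004 -0.943]]  want z=(.469,0,-.883), y=(0,1,0)
pitch deg 18.733367011053396 roll 5.7171959383436
C [0.53896189 0.26245361 0.004     ] theta 19.473583960501767 az 4.462903493808298 tooly [-0.088  0.996 -0.004]
to [0.5178 0.2608 0.0718] mm 18.1 share/row [ 0.0501 -0.0001  0.0756]
to [0.539  0.2625 0.06  ] mm 33.9 share/row [-0.0304 -0.0009  0.1666]
```

Request:
{"op": "move_arm", "data": {
  "series": [1,0,0,-0.02,0.05,1,0,0,0,0.05,1,0,0,0,0]
}}

```text
time: 27.75
eef_pos: [0.5242, 0.2625, 0.0999]
eef_rot: [0.033, 0.986, 0.021, 0.164]
contact_force: [-0.3, 0.5, -3.3]
finger_gap: 0.0325
```

```bash
python3 -c "
from h import *
ori();place()
"
```

```text
t 27.75 q [ 0.771  0.346 -0.732  0.741 -0.309 -3.097] p [0.5242 0.2625 0.0999] F [-0.3  0.5 -3.3] gap 0.0325
tool axes in stand cols:
 [[-0.938 -0.151  0.312]
 [-0.126  0.987  0.097]
 [-0.322  0.051 -0.945]]  want z=(.469,0,-.883), y=(0,1,0)
pitch deg 18.23842476427413 roll 5.832277740799218
C [0.53896189 0.26245361 0.004     ] theta 19.034171769665473 az 5.237724861562822 tooly [0.058 0.997 0.051]
to [0.5183 0.2606 0.0716] mm 29.0 share/row [ 0.0727 -0.0186  0.1239]
to [0.539  0.2625 0.06  ] mm 42.5 share/row [-0.0054 -0.0062  0.2125]
```

Request:
{"op": "move_arm", "data": {
  "series": [1,0,0,0,-0.055,1,0.03,-0.002,0.06,-0.045,1,0.02,0,0.03,0,1,0,0,0,0]
}}

```text
time: 28.15
eef_pos: [0.5199, 0.2598, 0.0792]
eef_rot: [-0.046, 0.986, 0.005, 0.162]
contact_force: [0.0, -0.6, -2.6]
finger_gap: 0.0319
```

```bash
python3 -c "
from h import *
import cv2
ori();place()
a=bot.capture('scene')[120:240,290:410];cv2.imwrite('pics/s14.png',cv2.resize(a,None,fx=4.8,fy=4.8,interpolation=cv2.INTER_CUBIC))
"
```

```text
t 28.15 q [ 0.725  0.367 -0.795  0.934 -0.241 -3.096] p [0.5199 0.2598 0.0792] F [ 0.  -0.6 -2.6] gap 0.0319
tool axes in stand cols:
 [[-0.904 -0.297  0.306]
 [-0.283  0.955  0.091]
 [-0.319 -0.004 -0.948]]  want z=(.469,0,-.883), y=(0,1,0)
pitch deg 17.89389005924139 roll 5.484487238372151
C [0.53896189 0.26245361 0.004     ] theta 18.615973660471845 az 4.57689174487056 tooly [-0.092  0.996 -0.004]
to [0.5188 0.2608 0.0714] mm 8.0 share/row [0.0173 0.0058 0.0353]
to [0.539  0.2625 0.06  ] mm 27.2 share/row [-0.0603  0.0048  0.1218]
```

View pics/s14.png

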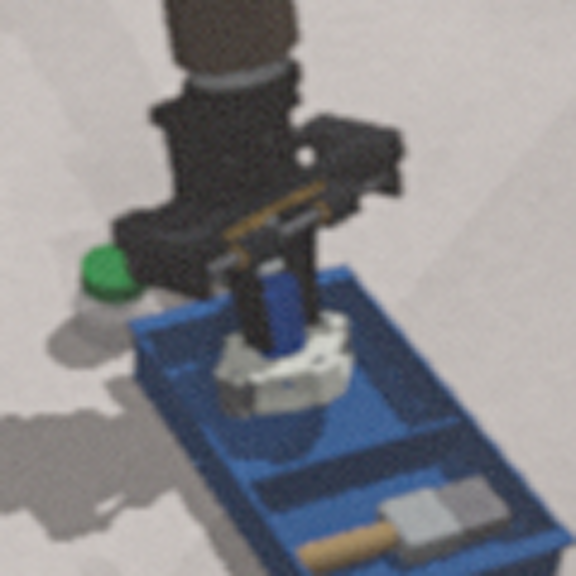

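Request:
{"op": "move_arm", "data": {
  "series": [1,0.01,0.003,0.025,0,1,0.008,0.003,0.02,0,1,0,0,0,0]
}}

```text
time: 28.5
eef_pos: [0.522, 0.2628, 0.0743]
eef_rot: [-0.046, 0.986, 0.006, 0.159]
contact_force: [-1.3, 0.4, -3.3]
finger_gap: 0.0323
```

```bash
python3 -c "
from h import *
ori();place()
"
```

```text
t 28.5 q [ 0.724  0.38  -0.789  0.933 -0.235 -3.096] p [0.522  0.2628 0.0743] F [-1.3  0.4 -3.3] gap 0.0323
tool axes in stand cols:
 [[-0.906 -0.297  0.301]
 [-0.283  0.955  0.092]
 [-0.314 -0.002 -0.949]]  want z=(.469,0,-.883), y=(0,1,0)
pitch deg 17.573719894077094 roll 5.516897004544006
C [0.53896189 0.26245361 0.004     ] theta 18.320447485668787 az 4.975393977547266 tooly [-0.092  0.996 -0.002]
to [0.5192 0.2607 0.0713] mm 4.6 share/row [ 0.0192 -0.0088  0.0097]
to [0.539  0.2625 0.06  ] mm 22.2 share/row [-0.0574 -0.0093  0.0946]
```

Request:
{"op": "move_arm", "data": {
  "series": [1,0.006,-0.003,0.02,0,1,0.006,-0.002,0.02,0,1,0,0,0,0]
}}

```text
time: 28.8
eef_pos: [0.5244, 0.2625, 0.07]
eef_rot: [-0.046, 0.987, 0.007, 0.157]
contact_force: [-0.7, 0.4, 2.5]
finger_gap: 0.0324
```

```bash
python3 -c "
from h import *
ori();place()
"
```

```text
t 28.8 q [ 0.717  0.389 -0.787  0.939 -0.227 -3.096] p [0.5244 0.2625 0.07  ] F [-0.7  0.4  2.5] gap 0.0324
tool axes in stand cols:
 [[-0.907 -0.298  0.296]
 [-0.284  0.955  0.092]
 [-0.31  -0.001 -0.951]]  want z=(.469,0,-.883), y=(0,1,0)
pitch deg 17.311538960894584 roll 5.5194781966199615
C [0.53896189 0.26245361 0.004     ] theta 18.072647965094426 az 5.240534437730447 tooly [-0.093  0.996 -0.001]
to [0.5195 0.2607 0.0712] mm 5.4 share/row [ 0.0226 -0.0067 -0.0135]
to [0.539  0.2625 0.06  ] mm 17.7 share/row [-0.0532 -0.0069  0.0701]
```

Request:
{"op": "move_arm", "data": {
  "series": [1,-0.022,-0.002,0.016,0,1,-0.022,-0.002,0.017,0,1,0,0,0,0]
}}

```text
time: 29.1
eef_pos: [0.5347, 0.2622, 0.0656]
eef_rot: [-0.046, 0.987, 0.006, 0.156]
contact_force: [-0.3, 1.4, 1.3]
finger_gap: 0.0325
```

```bash
python3 -c "
from h import *
import cv2
ori();place()
a=bot.capture('scene')[120:240,290:410];cv2.imwrite('pics/s15.png',cv2.resize(a,None,fx=4.8,fy=4.8,interpolation=cv2.INTER_CUBIC))
"
```

```text
t 29.1 q [ 0.705  0.408 -0.768  0.931 -0.225 -3.077] p [0.5347 0.2622 0.0656] F [-0.3  1.4  1.3] gap 0.0325
tool axes in stand cols:
 [[-0.908 -0.298  0.295]
 [-0.284  0.955  0.09 ]
 [-0.309 -0.002 -0.951]]  want z=(.469,0,-.883), y=(0,1,0)
pitch deg 17.251099727833914 roll 5.429631721913745
C [0.53896189 0.26245361 0.004     ] theta 17.991230529889613 az 5.034298056861896 tooly [-0.093  0.996 -0.002]
to [0.5195 0.2607 0.0712] mm 16.3 share/row [ 0.0639 -0.0002 -0.0502]
to [0.539  0.2625 0.06  ] mm 7.0 share/row [-0.0116 -0.0007  0.033 ]
```

View pics/s15.png

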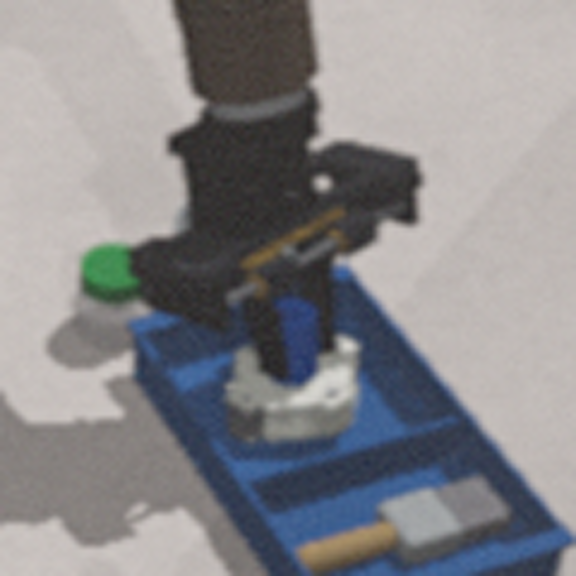

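Request:
{"op": "move_arm", "data": {
  "series": [1,-0.016,0,0.02,0,1,-0.016,0,0.02,0,1,-0.01,0,0.015,0,1,0,0,0,0]
}}

```text
time: 29.55
eef_pos: [0.5462, 0.2631, 0.0593]
eef_rot: [-0.046, 0.987, 0.006, 0.157]
contact_force: [-4.9, 0.6, 8.1]
finger_gap: 0.0321
```

```bash
python3 -c "
from h import *
import cv2
ori();place()
a=bot.capture('scene')[120:240,290:410];cv2.imwrite('pics/s16.png',cv2.resize(a,None,fx=4.8,fy=4.8,interpolation=cv2.INTER_CUBIC))
"
```

```text
t 29.55 q [ 0.682  0.43  -0.756  0.972 -0.212 -3.097] p [0.5462 0.2631 0.0593] F [-4.9  0.6  8.1] gap 0.0321
tool axes in stand cols:
 [[-0.907 -0.298  0.296]
 [-0.284  0.954  0.091]
 [-0.31  -0.002 -0.951]]  want z=(.469,0,-.883), y=(0,1,0)
pitch deg 17.31429618985932 roll 5.454960504290806
C [0.53896189 0.26245361 0.004     ] theta 18.057928395295683 az 5.047033440866497 tooly [-0.094  0.996 -0.002]
to [0.5195 0.2607 0.0712] mm 29.3 share/row [ 0.109   0.0005 -0.0983]
to [0.539  0.2625 0.06  ] mm 7.3 share/row [ 0.0333  0.0001 -0.0147]
```

View pics/s16.png

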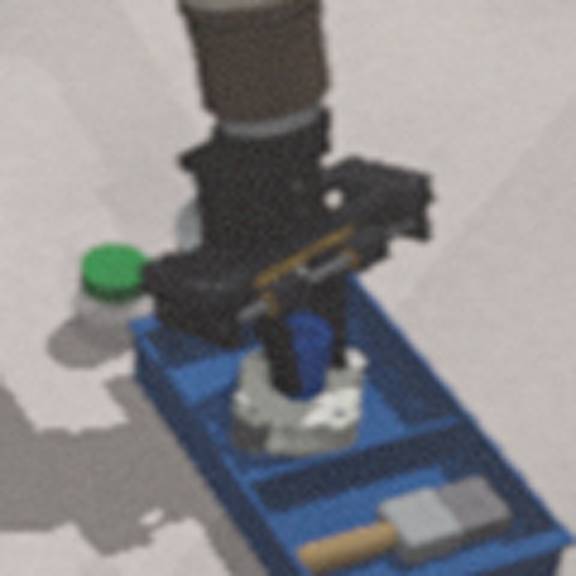

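Request:
{"op": "move_arm", "data": {
  "series": [0.55,0,0,0,0,0.5,0,0,0,0,0.5,0,0,0,0,0.4,0,0,0,0,0.3,0,0,0,0,0.2,0,0,0,0,0.2,0,0,0,0]
}}

```text
time: 30.3
eef_pos: [0.5454, 0.2629, 0.0579]
eef_rot: [-0.046, 0.987, 0.006, 0.156]
contact_force: [0.2, 0.6, 0.5]
finger_gap: 0.0659
```

```bash
python3 -c "
from h import *
import cv2
ori()
a=bot.capture('scene')[120:240,290:410];cv2.imwrite('pics/s17.png',cv2.resize(a,None,fx=4.8,fy=4.8,interpolation=cv2.INTER_CUBIC))
"
```

```text
t 30.3 q [ 0.682  0.432 -0.757  0.971 -0.211 -3.097] p [0.5454 0.2629 0.0579] F [0.2 0.6 0.5] gap 0.0659
tool axes in stand cols:
 [[-0.908 -0.298  0.294]
 [-0.284  0.955  0.09 ]
 [-0.308 -0.002 -0.951]]  want z=(.469,0,-.883), y=(0,1,0)
pitch deg 17.195563893899877 roll 5.375850737194161
```

View pics/s17.png

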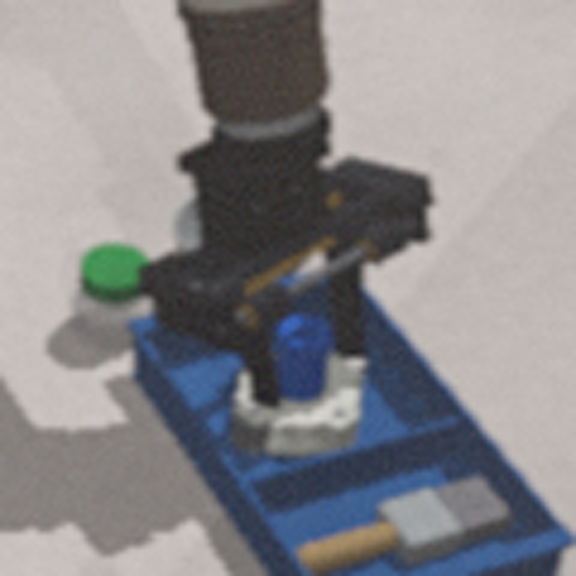

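Request:
{"op": "move_arm", "data": {
  "series": [0.1,0,0,-0.05,0,0,-0.01,0,-0.1,0,0,-0.02,0,-0.15,0,0,0,0,-0.2,0,0,0,0,-0.2,0,0,0,0,-0.2,0,0,0.1,-0.2,0,0,0,0.1,-0.2,0,0,0,0.1,-0.2,0,0,0,0,0,0,0]
}}

```text
time: 31.35
eef_pos: [0.4466, 0.1289, 0.2113]
eef_rot: [-0.044, 0.987, 0.005, 0.154]
contact_force: [0.5, 0.2, 0.3]
finger_gap: 0.0869
```

```bash
python3 -c "
from h import *
import cv2
ori()
for n in('top','scene'): cv2.imwrite(f'pics/{n}18.png',bot.capture(n))
a=cv2.imread('pics/top18.png')[130:290,100:230];a=cv2.resize(a,None,fx=3.5,fy=3.5,interpolation=cv2.INTER_CUBIC)
b=cv2.imread('pics/scene18.png')[140:260,300:420];b=cv2.resize(b,None,fx=2.8,fy=2.8,interpolation=cv2.INTER_CUBIC)
c=np.zeros((560,800,3),np.uint8);c[:,:455]=a;c[:336,460:796]=b;cv2.imwrite('pics/c18.png',c)
"
```

```text
t 31.35 q [ 0.738 -0.004 -0.725  0.323 -0.628 -2.46 ] p [0.4466 0.1289 0.2113] F [0.5 0.2 0.3] gap 0.0869
tool axes in stand cols:
 [[-0.91  -0.294  0.291]
 [-0.281  0.956  0.086]
 [-0.304 -0.004 -0.953]]  want z=(.469,0,-.883), y=(0,1,0)
pitch deg 17.008994163737245 roll 5.155005443523194
```

View pics/c18.png

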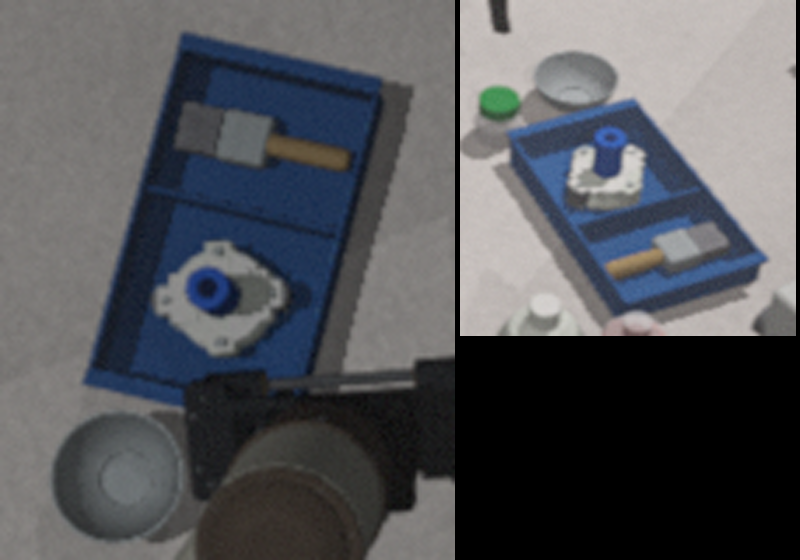

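View pics/scene18.png

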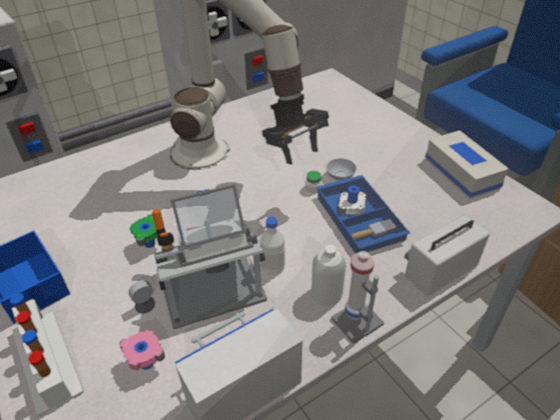

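```bash
python3 -c "
from h import *
t=(100+209/3.5-.4,130+289/3.5-.4);s=(300+150/2.8-.4,140+136/2.8-.4)
p,r=tri(('top',t),('scene',s));print(p,r)
c,s_=np.cos(TR[2]),np.sin(TR[2]);d=p-tray(0,0,.004);print('hub top in tray_clear',c*d[0]+s_*d[1],-s_*d[0]+c*d[1],d[2])
g=cv=None
"
python3 - <<'E'
import cv2
a=cv2.imread('pics/scene18.png')[190:260,110:190];cv2.imwrite('pics/s18c.png',cv2.resize(a,None,fx=7,fy=7,interpolation=cv2.INTER_CUBIC))
E
```

```text
[0.54254818 0.26219658 0.07553986] [array([-0.6, -0.4]), array([-0.6,  0.1])]
hub top in tray_clear 0.0035617003777551315 0.000491701518438144 0.07153986335557003
```

View pics/s18c.png

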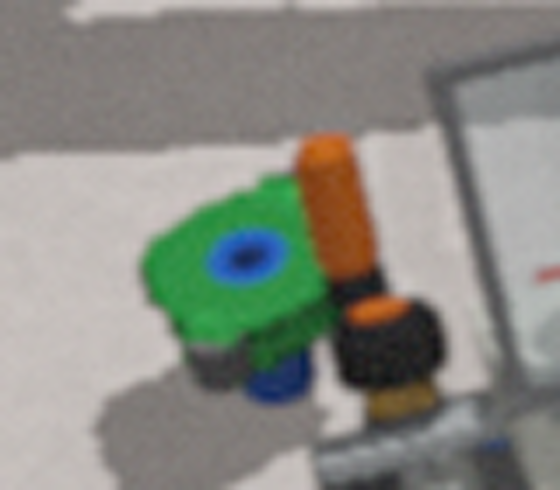

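```bash
python3 -c "
from rig import bot
o=bot.get_obs();print(o['time'],o['contact_force'],o['qd']);print(bot.hand_in())"
```

```text
31.45 [ 0.89289719  0.1537743  -0.18024287] [ 0.01641444  0.0305596   0.04636445  0.00826243  0.00333281 -0.00078359]
the job is handed in; nothing more can be done
None
```

The clamp is tight with the crank stopped about 0.5 rad past the start of slipping, and the rotor lies flat, hub up, in the tray's empty compartment. I handed the job in at 31.45 s. No verdict is reported, so everything below comes from my own checks.

**Clamp:** I gripped the orange grip and turned the crank clockwise until the tangential force rose to a roughly steady 4–5 N, then carried on a little and let go. That force is below the stated 6.5 N. The crank angle seen in the pictures afterwards is about 2.8 rad, against 2.3 at the end stop. It looked the same in the last picture.

**Rotor removal:** A vertical tool could not have reached the hub without hitting the clear cover. The interface has no tilt command, so I pushed the arm to its outer reach limit, which leaned the tool about 28° to match the shaft. I then gripped the blue hub and drew the rotor straight off. I planned the approach with about 27 mm of clearance from the cover, and saw no sign of contact.

**Placing:** I tried to take the tilt back out near the base and at the tray, and it worked only partly; about 18° was left. I set the rotor down on its edge and let it swing flat in the jaws, with about 11 N upward force from the floor at the end, before opening them. Joint 6 sat at about -3.097 of its 3.1 rad limit during this.

**Last checks:**
- **Position:** the hub top is 3.6 mm (x) and 0.5 mm (y) from the compartment centre.
- **Flatness:** the hub top stands 71.5 mm above the floor, where 72 mm is expected when flat.
- **Bystanders:** they look unmoved in the pictures; I did not measure them.
- **Robot:** it is clear of everything, with force readings under 1 N. It was still settling slightly at hand-in, at up to 0.05 rad/s.

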